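# Put the gel combs away by length and swing the keeper home

## Robot

A 6-joint arm with a two-finger parallel gripper is mounted at the origin on the work surface. World frame = base frame: x ahead of the robot, y to its left, z up, the work surface at z = 0. Lengths are in mm, angles in rad, forces in N, time in s.
With the tool pointing down it reaches from about 350 to 875 mm from the base axis. Payload 4.2 kg.
Tool frame: the origin (TCP) lies at the very end of the fingers, on their centre line; the grasp point (between the pads) lies 19 mm behind it; z points along the fingers, y is the direction in which the jaws open and shut (so a half turn about z gives the same grasp; the last joint's range is limited). The gripper opens to 85 mm and grips with 20 to 120 N. Pads are 22 mm wide; open, the fingers measure 114 mm over their backs; the gripper's body (76 mm by 85 mm) begins 54 mm behind the grasp point. The pads swing forward as they close: fully open they stand 13 mm farther back than shut.
Start: joints at [-1.041, 0.385, 0.008, 0, -1.194, -0.259], TCP at [167.205, -602.197, 231.312] pointing down, gripper open.
Joint ranges: [-3.14, 3.14], [-1.21, 2.06], [-1.07, 1.41], [-3.16, 2.05], [-2.99, -0.16], [-3.1, 3.1]. Speed limits (rad/s): [2.79, 2.79, 3.14, 3.14, 3.14, 3.14].

## Interface

Orientations are given as a unit quaternion [x, y, z, w].
In Python, from bench import arm, optics, job gives the robot as it stands.
- The arm moves only by the tool send_rows, never from a script. Its argument "steps" is a list that holds one entry, the list of rows, each a list of 5 numbers: the shift along the tool's x, y, z in cm, then the turn about the tool's z in rad, then the opening, from 0 (shut) to 1 (fully open). A call has 1 to 10 rows; each row shifts and turns the pose as measured when the row begins, along the tool's axes as they then stand; what a row does not reach is not made up. A row lasts 1/12 s, in which the tool goes at most 41.7 mm and 7.16 degrees, less where a joint would pass 70% of its speed; a pose out of reach is approached as far as the arm can. A call with a gripper value outside its range is refused whole. The fingers move at their own pace and stop on an object; the grip force is fixed at half the most. Time passes only in rows, so rows that do not move let the fingers close. It gives the time, the measured TCP pose, the force and the opening at its end, in the units of the state.
- arm.read_state(): the state, without advancing time (a new reading comes with each control period).
- optics.get_image(name): name is "scene" or "side" or "wrist"; returns (picture, depth): 384x512x3 uint8, blue, green, red; 384x512 float32, mm along the optical axis (not along the pixel's ray), 0 where there is no reading.
- optics.get_calibration(name): a dict with "K" (3x3 intrinsics, pixels), "rvec" (rotation vector, rad) and "tvec" (3), from world to camera coordinates, as OpenCV has them; the wrist camera has in their place "hand_eye" (4x4, takes a point from camera to tool coordinates, whose origin is the TCP and whose axes are the flange's). Camera axes: x right, y down, z forward; pixel columns grow to the right and rows downward; lengths in mm; the calibration is good to about 2 mm. A picture is of the moment at which its call begins: read the wrist's pose just before it. get_calibration takes no time and is no camera call.
- job.job_done(): hands the job in, once; it reports no verdict.
The state is a dict: "clock": time; "joints": joint angles; "joint_vel": joint speeds; "joint_efforts": joint torques, N m; "position": TCP position; "ee_rot": TCP orientation; "contact_force": force on the tool from outside, world axes, zero at the start; "wrist_torque": the same for the moment, N m; "gripper_width": finger opening in mm.
Only numpy, scipy, OpenCV 4.12 (cv2) and the standard library are available. Lean on these libraries where they do the work, as an engineer would, in place of code of your own. Each camera call takes 0.05 s, during which the arm holds its last target. There are 200 camera calls.

## Task

Put the three orange gel combs from the blue mat away in the storage rack, lying flat as they lie now: the two short ones in the row of short pockets, and the long one beside its twin in the row of long pockets, one comb to a pocket. When all the combs lie flat in their pockets, swing the rack's blue keeper over them until it is fully home. Leave the other things on the bench where they are.

Things in the scene. Friction and masses are not known exactly. Their poses are not given: they have to be found in the camera images.
- comb_a_grip (a point): short orange gel comb, 64 x 26 mm, 26 g, flat on a 3 mm mat among its look-alikes: a handle bar 14 mm wide, 20 mm high, 64 mm long, and along one side at the bottom a blade of teeth 12 mm wide, 4 mm thick. Point: centre of the bar, 10 mm over the underside; x to the teeth, y along the bar, z up; the outline's middle is 6 mm off along +x. Pinch the bar along x, tips above the blade.
- comb_b_grip (a point): short orange gel comb, 64 x 26 mm, 26 g, flat on a 3 mm mat among its look-alikes: a handle bar 14 mm wide, 20 mm high, 64 mm long, and along one side at the bottom a blade of teeth 12 mm wide, 4 mm thick. Point: centre of the bar, 10 mm over the underside; x to the teeth, y along the bar, z up; the outline's middle is 6 mm off along +x. Pinch the bar along x, tips above the blade.
- comb_c_grip (a point): long orange gel comb, 88 x 26 mm, 35 g, flat on a 3 mm mat among its look-alikes: a handle bar 14 mm wide, 20 mm high, 88 mm long, and along one side at the bottom a blade of teeth 12 mm wide, 4 mm thick. Point: centre of the bar, 10 mm over the underside; x to the teeth, y along the bar, z up; the outline's middle is 6 mm off along +x. Pinch the bar along x, tips above the blade.
- comb_d_grip (a point): long orange gel comb, 88 x 26 mm, 35 g, already in the long row's y = -50 mm pocket: a handle bar 14 mm wide, 20 mm high, 88 mm long, and along one side at the bottom a blade of teeth 12 mm wide, 4 mm thick. Point: centre of the bar, 10 mm over the underside; x to the teeth, y along the bar, z up; the outline's middle is 6 mm off along +x. Pinch the bar along x, tips above the blade.
- row_short_floor (a point): centre of the rack's short row, on its pocket floor (13 mm over the table). Two pockets, at y = +50 and -50 mm, each 72 mm (y) by 34 mm (x) with 5 mm high white walls, each for one 64 mm comb, teeth to either side. z up. The other row is parallel, 66 mm away along x (either may be the nearer to the robot); open the fingers to 40 mm at most here.
- row_long_floor (a point): centre of the rack's long row, on its pocket floor (13 mm over the table). Two pockets, at y = +50 and -50 mm, each 96 mm (y) by 34 mm (x) with 5 mm high white walls, each for one 88 mm comb, teeth to either side. z up. The other row is parallel, 66 mm away along x (either may be the nearer to the robot); open the fingers to 40 mm at most here.
- keeper (a joint): angle of the blue keeper, a flat arm with two cross-bars swinging level on an upright post. 0: home against its stop, across both rows; starts aside at 1.42 to 1.6 (limit 1.65). Closes anticlockwise seen from above; stays where left; needs about 0.4 N at the knob. Lies 38 to 46 mm over the table, 5 mm above combs that lie flat in their pockets.
- keeper_knob (a point): middle of the black upright round knob near the keeper's free end: 16 mm across, 28 mm high, from 46 to 74 mm above the table (this point at 60 mm). Pinch it from above or push it; it is fixed to the arm and turns with it.
- keeper_pivot (a point): axis of the keeper's post at the rack's far edge, 42 mm above the table; the knob moves round it at 182 mm radius. x points from the rack's middle to the post, as the rows' x does; z up. With the keeper home the knob lies from here along -x, aside along about +y.
- bottle: closed glass bottle with a blue cap, 68 mm across, 160 mm high; to be left alone. Origin at the centre of its underside.
- pipette: black and white hand pipette lying along its own y axis, about 265 mm long, 34 mm wide, 27 mm high; to be left alone. Origin at the centre of its underside.
- tip_box: blue pipette-tip box with a clear cover, 122 x 82 mm, 62 mm high; to be left alone. Origin at the centre of its underside.
- tube_rack: green tube rack 60 x 100 mm, 43 mm high; to be left alone. Origin at the centre of its underside.
- marker: white pen with a red cap, 130 mm long, 15 mm thick; to be left alone. Origin at the centre of its underside.
- timer: small white bench timer 50 x 60 mm, 18 mm high; to be left alone. Origin at the centre of its underside.
There are look-alikes about, which are no part of the job. What is shaped like the part that bears comb_b_grip but pink or white is not meant.

How it is judged (in metres and radians):
On the way, in this order (a step that is already met when the one before it is completed fails the run):
1. all four combs (the one already there too) lie flat in pockets of the row for their length, with the keeper still clear of them (x of comb_a_grip in the frame of row_short_floor between -0.0125 and 0.0125 m and y of comb_a_grip in the frame of row_short_floor between -0.075 and 0.075 m and z of comb_a_grip in the frame of row_short_floor between 0.005 and 0.0118 m and angle between each of comb_a_grip, comb_b_grip, comb_c_grip, comb_d_grip's own z axis and vertical below 0.035 rad and x of comb_b_grip in the frame of row_short_floor between -0.0125 and 0.0125 m and y of comb_b_grip in the frame of row_short_floor between -0.075 and 0.075 m and z of comb_b_grip in the frame of row_short_floor between 0.005 and 0.0118 m and x of comb_c_grip in the frame of row_long_floor between -0.0125 and 0.0125 m and y of comb_c_grip in the frame of row_long_floor between -0.075 and 0.075 m and z of comb_c_grip in the frame of row_long_floor between 0.005 and 0.0118 m and x of comb_d_grip in the frame of row_long_floor between -0.0125 and 0.0125 m and y of comb_d_grip in the frame of row_long_floor between -0.075 and 0.075 m and z of comb_d_grip in the frame of row_long_floor between 0.005 and 0.0118 m and value of joint keeper above 0.8 rad), for 0.2 s.
2. the keeper is swung fully home over them (value of joint keeper below 0.08 rad), for 0.2 s.
At the end, for the whole second after the job is handed in: Both short combs lie in the short row and both long combs in the long row, each flat in a pocket (bar centre within 12.5 mm of the row's centre line, less than 11.8 mm above the pocket floor, tilted less than 2 degrees), at rest and released, and the keeper is within 0.08 rad of home (x of comb_a_grip in the frame of row_short_floor between -0.0125 and 0.0125 m and y of comb_a_grip in the frame of row_short_floor between -0.075 and 0.075 m and z of comb_a_grip in the frame of row_short_floor between 0.005 and 0.0118 m and angle between each of comb_a_grip, comb_b_grip, comb_c_grip, comb_d_grip's own z axis and vertical below 0.035 rad and x of comb_b_grip in the frame of row_short_floor between -0.0125 and 0.0125 m and y of comb_b_grip in the frame of row_short_floor between -0.075 and 0.075 m and z of comb_b_grip in the frame of row_short_floor between 0.005 and 0.0118 m and x of comb_c_grip in the frame of row_long_floor between -0.0125 and 0.0125 m and y of comb_c_grip in the frame of row_long_floor between -0.075 and 0.075 m and z of comb_c_grip in the frame of row_long_floor between 0.005 and 0.0118 m and x of comb_d_grip in the frame of row_long_floor between -0.0125 and 0.0125 m and y of comb_d_grip in the frame of row_long_floor between -0.075 and 0.075 m and z of comb_d_grip in the frame of row_long_floor between 0.005 and 0.0118 m and linear speed of each of comb_a, comb_b, comb_c, comb_d below 0.01 m/s and value of joint keeper below 0.08 rad); the robot touches nothing.
It fails at once if the bottle, pipette, tip box, tube rack, marker or timer is shoved (more than 30 mm) or tipped over (distance of any of bottle, pipette, tip_box, tube_rack, marker, timer from where it was at the start of the episode above 0.03 m or angle between any of bottle, pipette, tip_box, tube_rack, marker, timer's own z axis and vertical above 0.4 rad).
It also fails if it takes over 72 s, if anything falls off the work surface, if the arm or the gripper's body presses on something with over 40 N, if the wrist force passes 120 N, or if a joint passes its speed limit or range.

## Working session

There is one attempt and no reset: what is moved stays moved. The work goes in short steps, Python scripts to look and compute and a tool call to move; the robot and the scene stay as the last step left them, time stands still between calls to the robot, and variables do not carry over. Pictures are saved under pics/ and viewed, about 8 in all and at most 12, crops included, and the job is handed in when it is done.

Besides the shell and the picture viewer there is one more tool, called after "Emit:" as name(argument=value, ...), one argument or row to a line, values as JSON. send_rows: Moves the arm, as the interface text tells. Its arguments: {"type":"object","properties":{"steps":{"type":"array","items":{"type":"array","items":{"type":"array","items":{"type":"number"}}}}},"required":["steps"]}

```bash
mkdir -p pics
cat > h.py <<'E'
import numpy as np, cv2
from scipy.spatial.transform import Rotation as R
from bench import arm, optics, job
def cal(n, st=None):
    c=optics.get_calibration(n); K=np.array(c["K"],float)
    if "rvec" in c:
        Rw=cv2.Rodrigues(np.array(c["rvec"],float))[0]; t=np.array(c["tvec"],float).ravel()
        return K, Rw.T, -Rw.T@t       # cam->world rot, cam origin
    st=st or arm.read_state(); H=np.array(c["hand_eye"],float)
    Rt=R.from_quat(st["ee_rot"]).as_matrix()
    return K, Rt@H[:3,:3], Rt@H[:3,3]+np.array(st["position"])
def cloud(depth,C):
    K,Rm,o=C; v,u=np.indices(depth.shape)
    p=np.stack([(u-K[0,2])/K[0,0],(v-K[1,2])/K[1,1],np.ones(depth.shape)],-1)*depth[...,None]
    return p@Rm.T+o
def ray(uv,z,C):
    K,Rm,o=C; uv=np.atleast_2d(uv).astype(float)
    d=np.c_[(uv-K[:2,2])/K[[0,1],[0,1]],np.ones(len(uv))]@Rm.T
    return o+d*((z-o[2])/d[:,2])[:,None]
def proj(P,C):
    K,Rm,o=C; q=(np.atleast_2d(P)-o)@Rm@K.T
    return q[:,:2]/q[:,2:]
E
python3 - <<'E'
from h import *
s=arm.read_state(); print(s["clock"],s["position"],s["ee_rot"],s["gripper_width"])
ims=[]
for n in("scene","side"):
    im,d=optics.get_image(n); np.savez(f"pics/{n}0.npz",im=im,d=d); cv2.imwrite(f"pics/{n}0.png",im)
    K,Rm,o=cal(n); print(n,o.round(),Rm[:,2].round(2),K[0,0])
E
```

```text
0.0 [ 167.06598391 -601.651925    230.19643411] [-1.34883868e-01  9.90860810e-01  1.08221323e-03 -1.64502422e-04] 85.48830626704081
scene [1147.  336. 1075.] [-0.48 -0.25 -0.84] 395.84093323658306
side [ 253. -856. 1132.] [ 0.23  0.62 -0.75] 411.32604480384845
```

View pics/scene0.png

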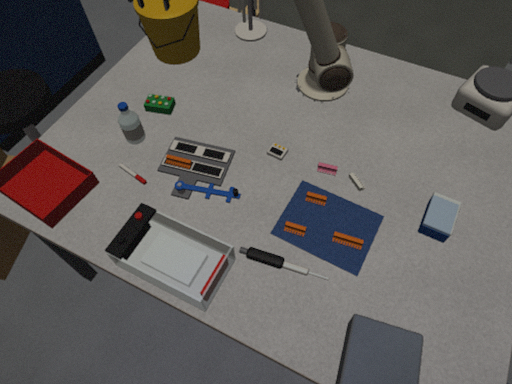

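View pics/side0.png

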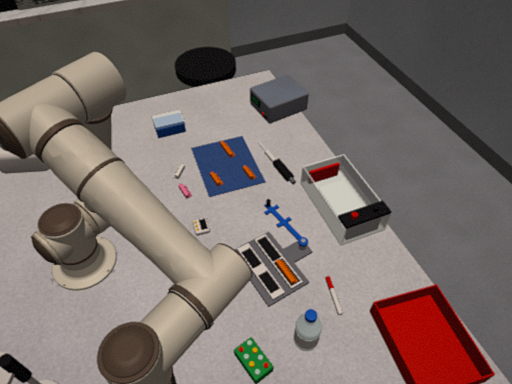

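Scene view: orange combs lie on the mat at (316,199) short, (295,229) short and (348,240) long. The long twin is in the rack at (180,162). Look-alikes: pink at (327,168), white at (356,181). The rack is at (198,160), with the keeper post at (180,187) and its knob at (236,193). I'll measure these next.

```bash
cat >> h.py <<'E'
def orange(im):
    h=cv2.cvtColor(im,cv2.COLOR_BGR2HSV); return cv2.inRange(h,(4,150,90),(16,255,255))
E
python3 - <<'E'
from h import *
for n in("scene","side"):
    f=np.load(f"pics/{n}0.npz"); im,d=f["im"],f["d"]; C=cal(n); P=cloud(d,C)
    hsv=cv2.cvtColor(im,cv2.COLOR_BGR2HSV)
    k,l,s,c=cv2.connectedComponentsWithStats(orange(im))
    for i in range(1,k):
        if s[i,4]<30: continue
        q=P[(l==i)]; q=q[(q[:,2]>-5)&(q[:,2]<60)]
        top=q[q[:,2]>np.percentile(q[:,2],60)-6] if len(q) else q
        if len(q)<10: continue
        r=cv2.minAreaRect(ray(np.argwhere(l==i)[:,::-1],20,C)[:,:2].astype(np.float32))
        print(n,c[i].round(),s[i,4],"z",np.percentile(q[:,2],[10,50,90]).round(1),"rect@20",np.round(r[0]),np.round(r[1]),round(r[2],1),"mean",q.mean(0).round())
    for nm,uvs in {"scene":dict(rack=[(175,138),(236,150),(221,182),(159,170)],knob=[(236,190)],piv=[(180,187)]),"side":dict(rack=[(235,248),(266,232),(307,282),(275,303)],knob=[(268,204)],piv=[(303,241)])}[n].items():
        print(n,nm,[P[v,u].round().tolist() for u,v in uvs])
im=np.load("pics/scene0.npz")["im"]
a=cv2.resize(im[125:265,150:400],None,fx=3.2,fy=3.2,interpolation=cv2.INTER_CUBIC)
cv2.imwrite("pics/crop0.png",a)
E
```

```text
scene [178. 159.] 85 z [29.4 31.9 35.3] rect@20 [ 569. -289.] [13. 86.] 9.4 mean [ 576. -282.   32.]
scene [178. 164.] 84 z [11.9 15.3 19.1] rect@20 [ 589. -280.] [14. 86.] 9.6 mean [ 586. -283.   15.]
scene [316. 195.] 75 z [18.5 21.  23.7] rect@20 [500. 179.] [13. 62.] 9.5 mean [500. 179.  21.]
scene [315. 201.] 59 z [2.6 5.6 8.4] rect@20 [520. 183.] [14. 58.] 8.2 mean [510. 180.   5.]
scene [295. 226.] 86 z [18.9 21.2 23.4] rect@20 [625. 163.] [13. 62.] 7.4 mean [626. 163.  21.]
scene [294. 231.] 61 z [2.1 5.5 8.9] rect@20 [644. 167.] [13. 60.] 7.6 mean [636. 164.   6.]
scene [348. 237.] 126 z [18.5 21.2 23.8] rect@20 [592. 318.] [14. 87.] 6.9 mean [593. 317.  21.]
scene [347. 243.] 90 z [2.6 5.7 8.6] rect@20 [611. 319.] [14. 83.] 7.0 mean [602. 319.   6.]
scene rack [[492.0, -357.0, 8.0], [438.0, -144.0, -2.0], [582.0, -119.0, 9.0], [631.0, -328.0, 9.0]]
scene knob [[621.0, -37.0, 72.0]]
scene piv [[674.0, -208.0, 46.0]]
side [227. 148.] 80 z [ 7.5 21.8 26.7] rect@20 [598. 314.] [ 20. 100.] 7.3 mean [598. 315.  19.]
side [249. 172.] 67 z [ 6.1 22.3 25.9] rect@20 [630. 160.] [19. 74.] 8.2 mean [631. 160.  19.]
side [216. 178.] 74 z [ 5.8 22.5 26.6] rect@20 [506. 175.] [21. 74.] 9.2 mean [506. 176.  19.]
side [286. 271.] 186 z [15.9 31.6 35.6] rect@20 [ 584. -279.] [22. 95.] 9.6 mean [ 582. -285.   28.]
side rack [[467.0, -137.0, 11.0], [585.0, -117.0, 12.0], [629.0, -334.0, 9.0], [513.0, -357.0, 1.0]]
side knob [[621.0, -48.0, 65.0]]
side piv [[667.0, -222.0, 57.0]]
```

View pics/crop0.png

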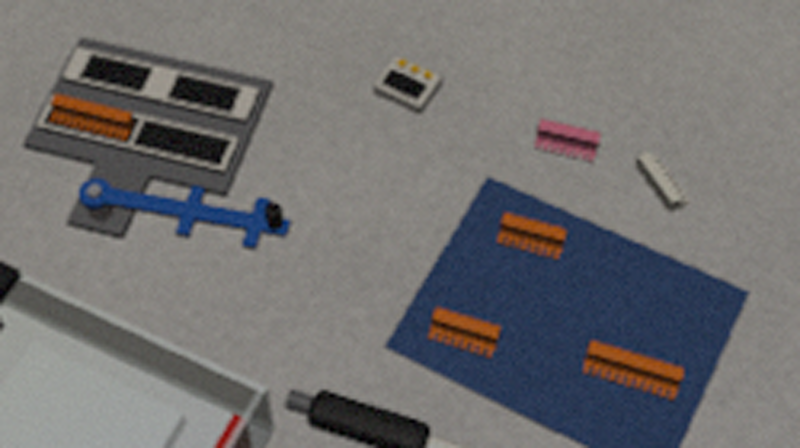

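Close crop: three orange combs on the blue mat, teeth away from the robot. The pink one at (568,140) and the white one at (660,180) are off the mat. The short row is the one nearer the robot; the long row's empty pocket is on the right, at the +y end. I'm writing a small move calculator.

```bash
cat >> h.py <<'E'
def yaw(st):  # jaw direction (tool y) in world, deg
    v=R.from_quat(st["ee_rot"]).as_matrix()[:,1]; return np.degrees(np.arctan2(v[1],v[0]))
def plan(target, jaw, step=40.):
    """rows to world target with jaw angle (mod 180), turning as it goes"""
    st=arm.read_state(); M=R.from_quat(st["ee_rot"]).as_matrix(); d=np.array(target)-st["position"]
    a=(jaw-yaw(st)+90)%180-90
    n=max(1,int(np.ceil(max(np.linalg.norm(d)/step,abs(a)/6.9))))
    out=[]
    for i in range(n):
        Mi=R.from_euler("z",a*i/n,degrees=True).as_matrix()@M
        out.append([*(Mi.T@d/n/10).round(2),round(-np.radians(a)/n,3)])
    print("pos",np.round(st["position"],1),"yaw",round(yaw(st),2),"t",round(st["clock"],2),"w",round(st["gripper_width"],1),"F",np.round(st["contact_force"],1))
    print(n,"rows; total",(M.T@d/10).round(2),"turn",round(-np.radians(a),3)); 
    for r in out: print(r)
E
python3 - <<'E'
from h import *
c=optics.get_calibration("wrist"); print(np.round(c["hand_eye"],3),np.round(c["K"],1))
plan([545,-235,300],9)
E
```

```text
[[ 0.00000e+00 -9.51000e-01 -3.10000e-01  7.97310e+01]
 [ 1.00000e+00  0.00000e+00 -0.00000e+00  1.03000e-01]
 [ 0.00000e+00 -3.10000e-01  9.51000e-01 -1.43367e+02]
 [ 0.00000e+00  0.00000e+00  0.00000e+00  1.00000e+00]] [[275.9   0.  252.2]
 [  0.  275.9 191. ]
 [  0.    0.    1. ]]
pos [ 167.1 -601.7  230.3] yaw 105.51 t 0.1 w 85.2 F [ 0.5  0.4 -0.3]
14 rows; total [-46.22  25.25  -6.92] turn -1.457
[np.float64(-3.3), np.float64(1.8), np.float64(-0.49), np.float64(-0.104)]
[np.float64(-3.47), np.float64(1.45), np.float64(-0.5), np.float64(-0.104)]
[np.float64(-3.6), np.float64(1.08), np.float64(-0.5), np.float64(-0.104)]
[np.float64(-3.7), np.float64(0.7), np.float64(-0.5), np.float64(-0.104)]
[np.float64(-3.75), np.float64(0.31), np.float64(-0.5), np.float64(-0.104)]
[np.float64(-3.76), np.float64(-0.08), np.float64(-0.5), np.float64(-0.104)]
[np.float64(-3.73), np.float64(-0.47), np.float64(-0.5), np.float64(-0.104)]
[np.float64(-3.66), np.float64(-0.85), np.float64(-0.5), np.float64(-0.104)]
[np.float64(-3.55), np.float64(-1.23), np.float64(-0.5), np.float64(-0.104)]
[np.float64(-3.41), np.float64(-1.59), np.float64(-0.5), np.float64(-0.104)]
[np.float64(-3.22), np.float64(-1.94), np.float64(-0.5), np.float64(-0.104)]
[np.float64(-3.01), np.float64(-2.26), np.float64(-0.5), np.float64(-0.104)]
[np.float64(-2.75), np.float64(-2.56), np.float64(-0.5), np.float64(-0.104)]
[np.float64(-2.47), np.float64(-2.83), np.float64(-0.5), np.float64(-0.104)]
```

Emit:
send_rows(
  steps=[
    [[-3.3,1.8,-0.5,-0.104,1],[-3.47,1.45,-0.5,-0.104,1],[-3.6,1.08,-0.5,-0.104,1],[-3.7,0.7,-0.5,-0.104,1],[-3.75,0.3,-0.5,-0.104,1],[-3.75,-0.1,-0.5,-0.104,1],[-3.7,-0.5,-0.5,-0.104,1],[-3.65,-0.85,-0.5,-0.104,1],[-3.55,-1.2,-0.5,-0.104,1],[-3.4,-1.6,-0.5,-0.104,1]],
  ],
)

```text
clock: 0.93
position: [436.3, -327.7, 274.8]
ee_rot: [-0.623, 0.782, 0.009, 0.0]
contact_force: [1.5, -0.4, -0.5]
gripper_width: 85.8
```

Emit:
send_rows(
  steps=[
    [[-3.2,-1.95,-0.5,-0.104,1],[-3.0,-2.25,-0.5,-0.104,1],[-2.75,-2.55,-0.5,-0.104,1],[-2.5,-2.8,-0.5,-0.104,1],[0,0,0,0,1],[0,0,0,0,1]],
  ],
)

```text
clock: 1.43
position: [547.4, -205.9, 294.1]
ee_rot: [0.782, -0.624, -0.01, -0.002]
contact_force: [0.9, 0.3, 0.6]
gripper_width: 85.5
```

Run:
```python
from h import *
s=arm.read_state(); im,d=optics.get_image("wrist"); np.savez("pics/w1.npz",im=im,d=d,C=np.array([0])); cv2.imwrite("pics/w1.png",im)
C=cal("wrist",s)
import pickle; pickle.dump(C,open("pics/w1.pkl","wb"))
plan([545,-235,300],9)
```

```text
pos [ 547.3 -206.2  293.9] yaw -167.19 t 1.48 w 85.5 F [0.8 0.8 0.1]
1 rows; total [ 2.75  0.87 -0.65] turn 0.067
[np.float64(2.75), np.float64(0.87), np.float64(-0.65), np.float64(0.067)]
```

View pics/w1.png

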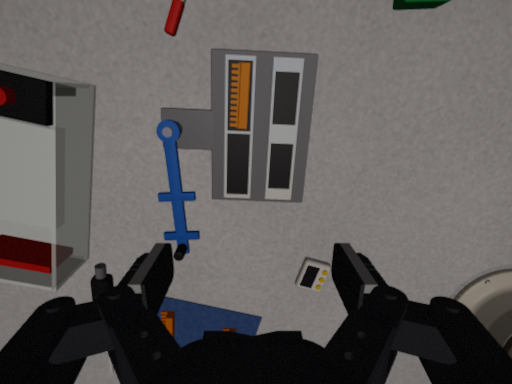

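Wrist view: the long row (left) has the twin at (239,95) with its teeth toward the post, and its empty pocket is at (238,165). The short row is on the right with two empty pockets at (286,97) and (281,166). Post is at (168,131), knob at (181,252).

```bash
cat > m1.py <<'E'
from h import *; import pickle
def rect(mask,z,C,lab,amin=60):
    cs,_=cv2.findContours(mask,cv2.RETR_EXTERNAL,cv2.CHAIN_APPROX_NONE)
    for c in cs:
        if cv2.contourArea(c)<amin: continue
        m=c[:,0].mean(0).round()
        r=cv2.minAreaRect(ray(c[:,0],z,C)[:,:2].astype(np.float32)); p=cv2.boxPoints(r)
        e=max((p[1]-p[0],p[2]-p[1]),key=np.linalg.norm); a=np.degrees(np.arctan2(e[1],e[0]))%180-90
        print(lab,m,"centre",np.round(r[0],1),"size",np.round(sorted(r[1]),1),"x-axis ang",round(a,2))
E
python3 - <<'E'
from m1 import *
f=np.load("pics/w1.npz"); im,d=f["im"],f["d"]; C=pickle.load(open("pics/w1.pkl","rb"))
hsv=cv2.cvtColor(im,cv2.COLOR_BGR2HSV); P=cloud(d,C)
roi=np.zeros(im.shape[:2],np.uint8); roi[45:207,205:320]=255
roi2=np.zeros_like(roi); roi2[45:207,205:320]=255
W=cv2.inRange(hsv,(0,0,120),(180,60,255))
# white walls inside rack base: only well inside the grey base outline
inner=np.zeros_like(roi); cv2.fillPoly(inner,[np.array([(215,53),(312,57),(299,199),(215,198)])],255)
wm=cv2.morphologyEx(W&inner,cv2.MORPH_CLOSE,np.ones((3,3)))
rect(wm,18,C,"white18")
rect(cv2.inRange(hsv,(0,0,0),(180,255,32))&inner,13,C,"black13")
rect(orange(im)&inner,24,C,"orange")
B=cv2.inRange(hsv,(100,150,60),(125,255,255)); B[270:]=0
rect(B,46,C,"blue46")
K=cv2.inRange(hsv,(0,0,0),(180,255,40)); K[:240]=0;K[262:]=0;K[:,:170]=0;K[:,190:]=0
rect(K,74,C,"knob74",15)
cs,_=cv2.findContours(B,cv2.RETR_LIST,cv2.CHAIN_APPROX_NONE)
ring=B.copy(); ring[146:]=0
print("post",ray(cv2.minEnclosingCircle(np.argwhere(ring)[:,::-1].astype(np.float32))[0],46,C)[0].round(1), cv2.minEnclosingCircle(np.argwhere(ring)[:,::-1].astype(np.float32)))
for u,v in[(180,247),(182,256),(168,131),(245,95),(235,95),(238,165),(258,120),(230,60),(285,97),(286,62)]: print((u,v),P[v,u].round(1),hsv[v,u])
E
```

```text
white18 [283. 127.] centre [ 506.4 -243.8] size [ 41.8 208.5] x-axis ang 10.33
white18 [238. 125.] centre [ 571.6 -231.9] size [ 42.2 208.5] x-axis ang 10.38
black13 [279. 170.] centre [ 495.5 -182.5] size [31.1 45.9] x-axis ang 11.39
black13 [237. 172.] centre [ 560.4 -166.9] size [31.3 62.4] x-axis ang 9.99
orange [238.  95.] centre [ 580.6 -281.5] size [25.8 89.7] x-axis ang 9.25
blue46 [176. 192.] centre [ 644.5 -129.1] size [ 54.1 207.6] x-axis ang 14.44
knob74 [180. 252.] centre [619.8 -46.9] size [12.7 29.3] x-axis ang -14.97
post [ 665.  -212.7   46. ] ((169.0, 133.0), 13.89254379272461)
(180, 247) [623.  -45.6  59.9] [ 40 153   5]
(182, 256) [615.7 -40.5  74.7] [30 17 15]
(168, 131) [ 665.5 -216.    50.9] [123  22 117]
(245, 95) [ 572.9 -285.    34.9] [ 15 210 147]
(235, 95) [ 587.1 -281.7   18.4] [ 16 205 147]
(238, 165) [ 561.7 -181.5   15. ] [ 0 15 33]
(258, 120) [ 546.7 -254.7   11.4] [170   9  83]
(230, 60) [ 603.4 -325.1   14. ] [20 17 46]
(285, 97) [ 516.1 -295.1   13.8] [165  12  43]
(286, 62) [ 527.2 -339.5   18.4] [113   7 149]
```

Row centres: long (571.6,-231.9), short (506.4,-243.8). They are 66.3 mm apart at 10.3°, which matches the 66 mm given, and the twin's outline agrees with the predicted pocket to within 0.5 mm. Now over the mat.

Run:
```python
from h import *
plan([570,190,300],9.5,36)
```

```text
pos [ 547.3 -206.2  293.9] yaw -167.19 t 1.48 w 85.5 F [0.8 0.8 0.1]
12 rows; total [-3.814e+01 -1.099e+01 -2.000e-02] turn 0.058
[np.float64(-3.18), np.float64(-0.92), np.float64(-0.0), np.float64(0.005)]
[np.float64(-3.18), np.float64(-0.9), np.float64(-0.0), np.float64(0.005)]
[np.float64(-3.19), np.float64(-0.89), np.float64(-0.0), np.float64(0.005)]
[np.float64(-3.19), np.float64(-0.87), np.float64(-0.0), np.float64(0.005)]
[np.float64(-3.19), np.float64(-0.85), np.float64(-0.0), np.float64(0.005)]
[np.float64(-3.2), np.float64(-0.84), np.float64(-0.0), np.float64(0.005)]
[np.float64(-3.2), np.float64(-0.82), np.float64(-0.0), np.float64(0.005)]
[np.float64(-3.21), np.float64(-0.81), np.float64(-0.0), np.float64(0.005)]
[np.float64(-3.21), np.float64(-0.79), np.float64(0.0), np.float64(0.005)]
[np.float64(-3.21), np.float64(-0.78), np.float64(0.0), np.float64(0.005)]
[np.float64(-3.22), np.float64(-0.76), np.float64(0.0), np.float64(0.005)]
[np.float64(-3.22), np.float64(-0.75), np.float64(0.0), np.float64(0.005)]
```

Emit:
send_rows(
  steps=[
    [[-3.2,-0.85,0,0.005,1],[-3.2,-0.85,0,0.005,1],[-3.2,-0.85,0,0.005,1],[-3.2,-0.85,0,0.005,1],[-3.2,-0.85,0,0.005,1],[-3.2,-0.85,0,0.005,1],[-3.2,-0.85,0,0.005,1],[-3.2,-0.85,0,0.005,1],[-3.2,-0.85,0,0.005,1],[-3.2,-0.8,0,0.005,1]],
  ],
)

```text
clock: 2.32
position: [564.3, 119.2, 294.8]
ee_rot: [0.753, -0.658, -0.013, 0.002]
contact_force: [0.7, -0.1, -0.1]
gripper_width: 85.6
```

Emit:
send_rows(
  steps=[
    [[-2.5,-0.7,0,0.005,0.8],[-1.2,-0.4,0,0.005,0.8],[0,0,0,0,0.8],[0,0,0,0,0.8]],
  ],
)

```text
clock: 2.65
position: [569.6, 159.5, 293.4]
ee_rot: [0.749, -0.662, -0.014, 0.003]
contact_force: [-0.1, -1.0, 0.8]
gripper_width: 68.1
```

Run:
```python
from m1 import *
s=arm.read_state(); im,d=optics.get_image("wrist"); cv2.imwrite("pics/w2.png",im); C=cal("wrist",s)
np.savez("pics/w2.npz",im=im,d=d); pickle.dump(C,open("pics/w2.pkl","wb"))
print("tool z",R.from_quat(s["ee_rot"]).as_matrix()[:,2].round(3))
rect(orange(im),7,C,"orange7")
P=cloud(d,C); k,l,st,c=cv2.connectedComponentsWithStats(orange(im))
for i in range(1,k):
    if st[i,4]>60: print(c[i].round(),st[i,4],np.percentile(P[l==i][:,2],[5,50,95]).round(1))
plan([570,190,300],9.5,36)
```

```text
tool z [-0.025  0.013 -1.   ]
orange7 [220. 240.] centre [597.1 324.3] size [24.5 96.9] x-axis ang 7.04
orange7 [285. 169.] centre [503.8 183.7] size [27.6 68.5] x-axis ang 8.84
orange7 [207. 150.] centre [631.2 167.2] size [23.8 66.1] x-axis ang 7.32
[209. 151.] 548 [ 7.  23.3 25.1]
[287. 170.] 572 [ 5.7 22.9 25. ]
[221. 242.] 614 [ 5.2 23.1 25. ]
pos [569.6 159.1 293.3] yaw -172.95 t 2.7 w 68.4 F [-0.3  0.5  0.6]
1 rows; total [-3.07 -0.41 -0.63] turn -0.043
[np.float64(-3.07), np.float64(-0.41), np.float64(-0.63), np.float64(-0.043)]
```

View pics/w2.png

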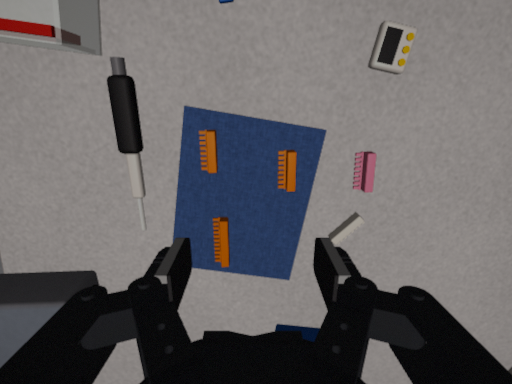

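Wrist view: short combs at (209,151) and (287,170), long comb at (221,242), all with teeth to the left (+x). Pink (365,172) and white (347,230) are off the mat. I'll locate the bar tops precisely.

Run:
```python
from m1 import *
f=np.load("pics/w2.npz"); im,d=f["im"],f["d"]; C=pickle.load(open("pics/w2.pkl","rb")); P=cloud(d,C)
m=orange(im); m[P[...,2]<17]=0; rect(m,23,C,"bar23")
f=np.load("pics/scene0.npz"); im,d=f["im"],f["d"]; C=cal("scene"); P=cloud(d,C); m=orange(im); m[P[...,2]<15]=0; rect(m,23,C,"scene bar23",20)
plan([503.4,180,120],9,36)
```

```text
bar23 [224. 243.] centre [591.1 318.1] size [13.5 86. ] x-axis ang 6.17
bar23 [291. 171.] centre [499.9 180.4] size [13.7 62.5] x-axis ang 7.78
bar23 [211. 151.] centre [624.6 164. ] size [13.5 62.2] x-axis ang 7.32
scene bar23 [348. 237.] centre [593.5 318. ] size [13.6 85.5] x-axis ang 6.86
scene bar23 [295. 226.] centre [626.7 163.6] size [13.4 61. ] x-axis ang 7.45
scene bar23 [316. 196.] centre [501.7 179.6] size [13.4 60.7] x-axis ang 9.51
scene bar23 [178. 159.] centre [ 571.1 -287.4] size [13.4 85.5] x-axis ang 9.44
pos [569.6 159.1 293.3] yaw -172.95 t 2.7 w 68.4 F [-0.3  0.5  0.6]
6 rows; total [-2.6   5.9  17.52] turn -0.034
[np.float64(-0.43), np.float64(0.98), np.float64(2.92), np.float64(-0.006)]
[np.float64(-0.44), np.float64(0.98), np.float64(2.92), np.float64(-0.006)]
[np.float64(-0.45), np.float64(0.98), np.float64(2.92), np.float64(-0.006)]
[np.float64(-0.45), np.float64(0.98), np.float64(2.92), np.float64(-0.006)]
[np.float64(-0.46), np.float64(0.97), np.float64(2.92), np.float64(-0.006)]
[np.float64(-0.46), np.float64(0.97), np.float64(2.92), np.float64(-0.006)]
```

Emit:
send_rows(
  steps=[
    [[-0.4,1.0,3,-0.005,0.8],[-0.4,1.0,3,-0.005,0.8],[-0.4,1.0,3,-0.005,0.8],[-0.4,1.0,3,-0.005,0.7],[-0.4,1.0,3,-0.005,0.6],[-0.4,1.0,3,-0.005,0.5],[-0.2,0.5,2,0,0.5],[0,0,0,0,0.5]],
  ],
)

```text
clock: 3.37
position: [497.2, 164.6, 92.4]
ee_rot: [0.753, -0.658, -0.011, -0.001]
contact_force: [-0.3, -0.3, -0.1]
gripper_width: 42.7
```

Run:
```python
from h import *
plan([500.8,180,10],8.6,20)
print("tool z",R.from_quat(arm.read_state()["ee_rot"]).as_matrix()[:,2].round(3))
```

```text
pos [497.2 164.6  92.4] yaw -172.33 t 3.37 w 42.7 F [-0.3 -0.3 -0.1]
5 rows; total [-1.34 -0.67  8.26] turn -0.016
[np.float64(-0.27), np.float64(-0.13), np.float64(1.65), np.float64(-0.003)]
[np.float64(-0.27), np.float64(-0.14), np.float64(1.65), np.float64(-0.003)]
[np.float64(-0.27), np.float64(-0.14), np.float64(1.65), np.float64(-0.003)]
[np.float64(-0.27), np.float64(-0.14), np.float64(1.65), np.float64(-0.003)]
[np.float64(-0.27), np.float64(-0.14), np.float64(1.65), np.float64(-0.003)]
tool z [-0.015  0.015 -1.   ]
```

Emit:
send_rows(
  steps=[
    [[-0.7,-0.35,1.6,-0.016,0.5],[-0.65,-0.3,1.6,0,0.5],[0,0,1.6,0,0.5],[0,0,0.8,0,0.5],[0,0,0,0,0.5]],
  ],
)

```text
clock: 3.78
position: [506.1, 175.3, 40.5]
ee_rot: [0.756, -0.654, -0.009, -0.004]
contact_force: [0.1, 0.8, -0.2]
gripper_width: 42.6
```

Run:
```python
from h import *
plan([500.8,180,10],8.6,20)
```

```text
pos [506.1 175.3  40.5] yaw -171.76 t 3.78 w 42.6 F [ 0.1  0.8 -0.2]
2 rows; total [-0.48  0.44  3.06] turn -0.006
[np.float64(-0.24), np.float64(0.22), np.float64(1.53), np.float64(-0.003)]
[np.float64(-0.24), np.float64(0.22), np.float64(1.53), np.float64(-0.003)]
```

Emit:
send_rows(
  steps=[
    [[-0.5,0.45,0.3,-0.006,0.5],[0,0,0.5,0,0.5],[0,0,0,0,0.5]],
  ],
)

```text
clock: 4.03
position: [502.9, 179.5, 35.2]
ee_rot: [0.757, -0.653, -0.008, -0.007]
contact_force: [-0.8, 0.0, -1.1]
gripper_width: 42.5
```

Run:
```python
from h import *
plan([500.8,180,10],8.6,20)
```

```text
pos [502.9 179.5  35.2] yaw -171.51 t 4.03 w 42.5 F [-0.8  0.  -1.1]
2 rows; total [-0.03  0.21  2.52] turn -0.002
[np.float64(-0.02), np.float64(0.1), np.float64(1.26), np.float64(-0.001)]
[np.float64(-0.02), np.float64(0.1), np.float64(1.26), np.float64(-0.001)]
```

Emit:
send_rows(
  steps=[
    [[0,0.2,1.3,0,0.5],[0,0,1.2,0,0.5],[0,0,0.1,0,0.5],[0,0,0,0,0.3],[0,0,0,0,0],[0,0,0,0,0],[0,0,0,0,0],[0,0,0,0,0]],
  ],
)

```text
clock: 4.7
position: [504.5, 182.0, 15.0]
ee_rot: [0.758, -0.652, -0.006, -0.012]
contact_force: [-0.2, 0.1, -0.4]
gripper_width: 12.1
```

Run:
```python
from h import *
plan([500.8,180,140],8.6,30)
```

```text
pos [504.5 182.   15. ] yaw -171.39 t 4.7 w 12.1 F [-0.2  0.1 -0.4]
5 rows; total [ -0.17   0.26 -12.5 ] turn 0.0
[np.float64(-0.03), np.float64(0.05), np.float64(-2.5), np.float64(0.0)]
[np.float64(-0.03), np.float64(0.05), np.float64(-2.5), np.float64(0.0)]
[np.float64(-0.03), np.float64(0.05), np.float64(-2.5), np.float64(0.0)]
[np.float64(-0.03), np.float64(0.05), np.float64(-2.5), np.float64(0.0)]
[np.float64(-0.03), np.float64(0.05), np.float64(-2.5), np.float64(0.0)]
```

Emit:
send_rows(
  steps=[
    [[0,0,-1,0,0],[0,0,-2,0,0],[0,0,-2.5,0,0],[0,0,-2.5,0,0],[0,0,-2.5,0,0],[0,0,-2,0,0],[0,0,0,0,0]],
  ],
)

```text
clock: 5.28
position: [503.3, 177.9, 149.7]
ee_rot: [0.758, -0.652, -0.005, -0.012]
contact_force: [0.5, 0.3, 0.6]
gripper_width: 11.6
```

Run:
```python
from m1 import *
s=arm.read_state(); im,d=optics.get_image("side"); C=cal("side"); cv2.imwrite("pics/side1.png",im)
P=cloud(d,C); k,l,st,c=cv2.connectedComponentsWithStats(orange(im))
for i in range(1,k):
    if st[i,4]>20: print(c[i].round(),st[i,4],np.median(P[l==i],0).round(1),np.percentile(P[l==i][:,2],[5,95]).round(1))
im,d=optics.get_image("wrist"); cv2.imwrite("pics/w3.png",im)
print("tool z",R.from_quat(s["ee_rot"]).as_matrix()[:,2].round(3))
plan([515.3-5.9,-293-1.1,140],10.3,36)
```

```text
[227. 148.] 80 [595.7 313.   23.4] [ 4.9 27.1]
[216. 153.] 53 [510.7 159.1 158.8] [141.2 164.7]
[249. 172.] 66 [630.3 159.6  22.2] [ 6.3 27.4]
[286. 271.] 186 [ 580.6 -285.7   31.9] [14.4 36.8]
tool z [ 0.008  0.025 -1.   ]
pos [501.4 177.  146.1] yaw -171.44 t 5.38 w 11.8 F [-0.2 -0.4 -0.9]
14 rows; total [46.71  6.23 -0.45] turn -0.03
[np.float64(3.34), np.float64(0.44), np.float64(-0.03), np.float64(-0.002)]
[np.float64(3.34), np.float64(0.45), np.float64(-0.03), np.float64(-0.002)]
[np.float64(3.33), np.float64(0.46), np.float64(-0.03), np.float64(-0.002)]
[np.float64(3.33), np.float64(0.47), np.float64(-0.03), np.float64(-0.002)]
[np.float64(3.33), np.float64(0.47), np.float64(-0.03), np.float64(-0.002)]
[np.float64(3.33), np.float64(0.48), np.float64(-0.03), np.float64(-0.002)]
[np.float64(3.33), np.float64(0.49), np.float64(-0.03), np.float64(-0.002)]
[np.float64(3.33), np.float64(0.5), np.float64(-0.03), np.float64(-0.002)]
[np.float64(3.33), np.float64(0.5), np.float64(-0.03), np.float64(-0.002)]
[np.float64(3.33), np.float64(0.51), np.float64(-0.03), np.float64(-0.002)]
[np.float64(3.33), np.float64(0.52), np.float64(-0.03), np.float64(-0.002)]
[np.float64(3.32), np.float64(0.52), np.float64(-0.03), np.float64(-0.002)]
[np.float64(3.32), np.float64(0.53), np.float64(-0.03), np.float64(-0.002)]
[np.float64(3.32), np.float64(0.54), np.float64(-0.03), np.float64(-0.002)]
```

View pics/w3.png

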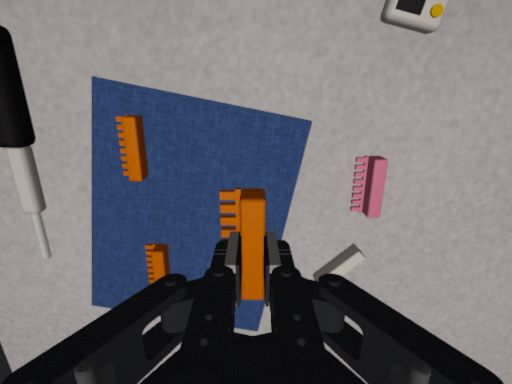

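The comb is held level, with the bar between the pads at (252,245) and teeth left. Carrying it to the short row's y=-50 pocket.

Emit:
send_rows(
  steps=[
    [[2.0,0.3,0,0,0],[3.3,0.45,0,0,0],[3.4,0.5,0,-0.003,0],[3.4,0.5,0,-0.003,0],[3.4,0.5,0,-0.003,0],[3.4,0.5,0,-0.003,0],[3.4,0.5,0,-0.003,0],[3.4,0.5,0,-0.003,0],[3.4,0.5,0,-0.003,0],[3.4,0.5,0,-0.003,0]],
  ],
)

```text
clock: 6.22
position: [498.5, -159.7, 128.2]
ee_rot: [0.77, -0.638, -0.015, -0.002]
contact_force: [0.6, 1.4, -0.4]
gripper_width: 11.7
```

Emit:
send_rows(
  steps=[
    [[3.4,0.5,0,-0.003,0],[3.3,0.5,0,-0.003,0],[3.0,0.4,0,0,0],[2.0,0.3,0,0,0],[0,0,0,0,0],[0,0,0,0,0]],
  ],
)

```text
clock: 6.72
position: [496.2, -288.6, 115.6]
ee_rot: [0.768, -0.64, -0.023, 0.002]
contact_force: [-0.1, 0.7, -0.1]
gripper_width: 11.9
```

Run:
```python
from h import *
plan([509.4,-294.1,60],10.3,30)
print("tool z",R.from_quat(arm.read_state()["ee_rot"]).as_matrix()[:,2].round(3))
```

```text
pos [ 496.2 -288.6  115.6] yaw -169.54 t 6.72 w 11.9 F [-0.1  0.7 -0.1]
2 rows; total [ 0.96 -1.38  5.49] turn 0.003
[np.float64(0.48), np.float64(-0.69), np.float64(2.74), np.float64(0.001)]
[np.float64(0.48), np.float64(-0.69), np.float64(2.74), np.float64(0.001)]
tool z [-0.039  0.027 -0.999]
```

Emit:
send_rows(
  steps=[
    [[0.3,-0.4,1.0,0.003,0],[0.3,-0.4,1.3,0,0],[0.2,-0.3,1.3,0,0],[0.2,-0.2,1.2,0,0],[0,0,1,0,0],[0,0,0,0,0]],
  ],
)

```text
clock: 7.22
position: [507.9, -288.9, 47.7]
ee_rot: [0.769, -0.639, -0.027, 0.003]
contact_force: [-0.1, -1.0, -0.6]
gripper_width: 12.2
```

Run:
```python
from h import *
plan([509.4,-294.1,26],10.3,20)
print("tool z",R.from_quat(arm.read_state()["ee_rot"]).as_matrix()[:,2].round(3))
```

```text
pos [ 507.9 -288.9   47.7] yaw -169.43 t 7.22 w 12.2 F [-0.1 -1.  -0.6]
2 rows; total [ 0.62 -0.14  2.15] turn 0.005
[np.float64(0.31), np.float64(-0.07), np.float64(1.07), np.float64(0.002)]
[np.float64(0.31), np.float64(-0.07), np.float64(1.07), np.float64(0.002)]
tool z [-0.046  0.03  -0.999]
```

Emit:
send_rows(
  steps=[
    [[0.35,-0.1,0.4,0.003,0],[0.25,-0.1,0.4,0,0],[0,0,0,0,0]],
  ],
)

```text
clock: 7.47
position: [510.9, -292.7, 37.6]
ee_rot: [0.769, -0.639, -0.028, 0.004]
contact_force: [-0.1, 0.4, -0.4]
gripper_width: 12.0
```

Run:
```python
from h import *
plan([509.4,-294.1,26],10.3,20)
```

```text
pos [ 510.9 -292.7   37.6] yaw -169.43 t 7.47 w 12.0 F [-0.1  0.4 -0.4]
1 rows; total [0.16 0.12 1.16] turn 0.005
[np.float64(0.16), np.float64(0.12), np.float64(1.16), np.float64(0.005)]
```

Emit:
send_rows(
  steps=[
    [[0.15,0.15,0.5,0.003,0],[0,0,0.4,0,0],[0,0,0.15,0,0],[0,0,0,0,0]],
  ],
)

```text
clock: 7.8
position: [509.9, -294.7, 27.3]
ee_rot: [0.768, -0.64, -0.027, 0.003]
contact_force: [-0.1, -0.9, -0.4]
gripper_width: 12.1
```

Emit:
send_rows(
  steps=[
    [[0,0,0.15,0,0],[0,0,0.1,0,0],[0,0,0,0,0]],
  ],
)

```text
clock: 8.05
position: [510.0, -294.9, 25.2]
ee_rot: [0.768, -0.64, -0.026, 0.003]
contact_force: [0.5, -0.1, 0.1]
gripper_width: 11.6
```

Emit:
send_rows(
  steps=[
    [[0,0,0.05,0,0],[0,0,0,0,0.25],[0,0,0,0,0.3],[0,0,-0.2,0,0.45],[0,0,-0.8,0,0.45],[0,0,-1.5,0,0.45],[0,0,-2.5,0,0.45],[0,0,-2.5,0,0.45],[0,0,-2.5,0,0.45],[0,0,-2.0,0,0.45]],
  ],
)

```text
clock: 8.88
position: [512.5, -297.6, 147.5]
ee_rot: [0.767, -0.641, -0.031, 0.005]
contact_force: [0.5, -0.6, 0.1]
gripper_width: 38.6
```

```bash
cat > chk.py <<'E'
from m1 import *
def look(n,zmin=0):
    im,d=optics.get_image(n); C=cal(n); P=cloud(d,C); m=orange(im); m[(P[...,2]>60)]=0
    k,l,st,c=cv2.connectedComponentsWithStats(m)
    for i in range(1,k):
        if st[i,4]<30: continue
        q=P[l==i]; r=cv2.minAreaRect(q[:,:2].astype(np.float32))
        print(n,c[i].round(),st[i,4],"med",np.median(q,0).round(1),"z5/50/95",np.percentile(q[:,2],[5,50,95]).round(1))
    mm=m.copy(); mm[P[...,2]<25]=0; rect(mm,33,C,n+" bar33",20)
    return im
E
python3 - <<'E'
from chk import *
im=look("scene"); cv2.imwrite("pics/s2.png",cv2.resize(im[120:220,130:260],None,fx=5,fy=5,interpolation=cv2.INTER_CUBIC))
print("tool z",R.from_quat(arm.read_state()["ee_rot"]).as_matrix()[:,2].round(3))
plan([625.7,163.8,150],7.4,25)
E
```

```text
scene [186. 143.] 58 med [ 510.5 -296.4   31.3] z5/50/95 [28.5 31.3 34.7]
scene [185. 149.] 57 med [ 520.2 -293.9   15.4] z5/50/95 [11.6 15.4 20.2]
scene [178. 159.] 85 med [ 575.5 -281.7   31.8] z5/50/95 [28.1 31.8 34.7]
scene [178. 164.] 87 med [ 585.9 -283.7   15.7] z5/50/95 [10.6 15.7 20.3]
scene [295. 226.] 87 med [626.  163.2  21. ] z5/50/95 [17.4 21.  25. ]
scene [294. 231.] 62 med [634.8 164.1   5.5] z5/50/95 [0.2 5.5 9.5]
scene [348. 237.] 125 med [592.9 316.7  20.8] z5/50/95 [17.5 20.8 24.7]
scene [347. 243.] 90 med [602.2 319.2   5.3] z5/50/95 [2.  5.3 9.9]
scene bar33 [178. 159.] centre [ 576.6 -281.5] size [13.2 84.7] x-axis ang 9.44
scene bar33 [186. 143.] centre [ 511.6 -293.7] size [13.1 60.6] x-axis ang 10.7
tool z [-0.046  0.028 -0.999]
pos [ 515.  -298.9  152.2] yaw -169.6 t 8.93 w 38.7 F [ 0.5 -0.8  3.6]
20 rows; total [-43.51 -19.23   1.  ] turn 0.052
[np.float64(-2.18), np.float64(-0.96), np.float64(0.05), np.float64(0.003)]
[np.float64(-2.18), np.float64(-0.96), np.float64(0.05), np.float64(0.003)]
[np.float64(-2.18), np.float64(-0.95), np.float64(0.05), np.flo
[... 597 characters left out ...]
 np.float64(0.003)]
[np.float64(-2.2), np.float64(-0.9), np.float64(0.05), np.float64(0.003)]
[np.float64(-2.2), np.float64(-0.89), np.float64(0.05), np.float64(0.003)]
[np.float64(-2.21), np.float64(-0.89), np.float64(0.05), np.float64(0.003)]
[np.float64(-2.21), np.float64(-0.88), np.float64(0.05), np.float64(0.003)]
[np.float64(-2.21), np.float64(-0.88), np.float64(0.05), np.float64(0.003)]
[np.float64(-2.21), np.float64(-0.87), np.float64(0.06), np.float64(0.003)]
[np.float64(-2.22), np.float64(-0.86), np.float64(0.06), np.float64(0.003)]
[np.float64(-2.22), np.float64(-0.86), np.float64(0.06), np.float64(0.003)]
[np.float64(-2.22), np.float64(-0.85), np.float64(0.06), np.float64(0.003)]
```

View pics/s2.png

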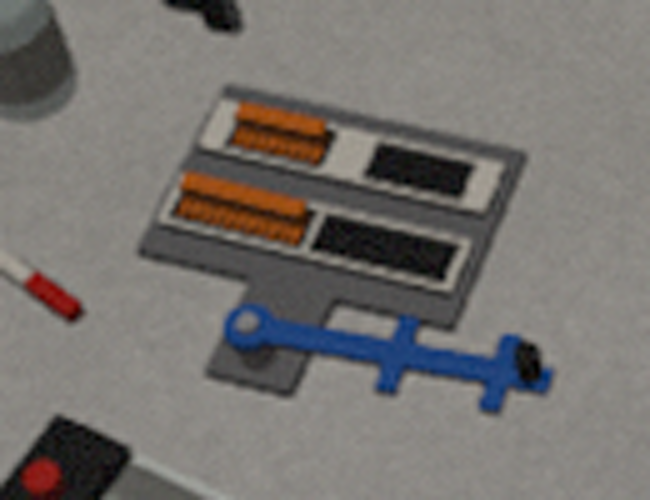

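The comb is seated flat, with its bar at the same height as the twin's (image ~(280,130) in the crop). The keeper is untouched. Next is comb b.

Emit:
send_rows(
  steps=[
    [[-2.2,-0.9,0,0.003,0.5],[-2.2,-0.9,0,0.003,0.5],[-2.2,-0.9,0,0.003,0.5],[-2.2,-0.9,0,0.003,0.5],[-2.2,-0.9,0,0.003,0.5],[-2.2,-0.9,0,0.003,0.5],[-2.2,-0.9,0,0.003,0.5],[-2.2,-0.9,0,0.003,0.5],[-2.2,-0.9,0,0.003,0.5],[-2.2,-0.9,0,0.003,0.5]],
  ],
)

```text
clock: 9.77
position: [571.5, -62.7, 168.0]
ee_rot: [0.755, -0.655, -0.019, -0.0]
contact_force: [-0.0, -0.5, 0.2]
gripper_width: 42.7
```

Emit:
send_rows(
  steps=[
    [[-2.2,-0.9,0,0.003,0.5],[-2.2,-0.9,0,0.003,0.5],[-2.2,-0.9,0,0.003,0.5],[-2.2,-0.9,0,0.003,0.5],[-2.2,-0.9,0,0.003,0.5],[-2.2,-0.9,0,0.003,0.5],[-2.2,-0.9,0,0.003,0.5],[-2.2,-0.9,0,0.003,0.5],[-1.5,-0.6,0,0.003,0.5],[0,0,0,0,0.5]],
  ],
)

```text
clock: 10.6
position: [626.4, 151.4, 178.8]
ee_rot: [0.748, -0.664, -0.016, -0.004]
contact_force: [1.0, -0.9, 0.3]
gripper_width: 42.6
```

```bash
cat >> h.py <<'E'
def go(t,j,step=20):
    plan(t,j,1000); print("tool z",R.from_quat(arm.read_state()["ee_rot"]).as_matrix()[:,2].round(3))
E
python3 - <<'E'
from h import *
go([625.7,163.8,60],7.4)
E
```

```text
pos [626.4 151.4 178.8] yaw -173.22 t 10.6 w 42.6 F [ 1.  -0.9  0.3]
1 rows; total [-0.89 -0.27 11.91] turn -0.011
[np.float64(-0.89), np.float64(-0.27), np.float64(11.91), np.float64(-0.011)]
tool z [-0.02   0.027 -0.999]
```

Emit:
send_rows(
  steps=[
    [[-0.2,0,2,-0.003,0.5],[-0.2,0,2,-0.003,0.5],[-0.2,0,2,-0.003,0.5],[-0.2,-0.1,2,0,0.5],[-0.1,-0.1,2,0,0.5],[0,0,2,0,0.5],[0,0,1,0,0.5],[0,0,0,0,0.5]],
  ],
)

```text
clock: 11.27
position: [626.3, 162.0, 49.3]
ee_rot: [0.75, -0.661, -0.015, -0.006]
contact_force: [-1.0, 0.1, -0.1]
gripper_width: 42.4
```

Run:
```python
from h import *
go([625.7,163.8,12],7.4)
```

```text
pos [626.3 162.   49.3] yaw -172.73 t 11.27 w 42.4 F [-1.   0.1 -0.1]
1 rows; total [-0.07 -0.    3.74] turn -0.002
[np.float64(-0.07), np.float64(-0.0), np.float64(3.74), np.float64(-0.002)]
tool z [-0.013  0.029 -0.999]
```

Emit:
send_rows(
  steps=[
    [[0,0,1.3,0,0.5],[0,0,1.2,0,0.5],[-0.1,0,1.0,0,0.5],[0,0,0.4,0,0.5],[0,0,0,0,0.3],[0,0,0,0,0],[0,0,0,0,0],[0,0,0,0,0]],
  ],
)

```text
clock: 11.93
position: [629.1, 163.5, 14.0]
ee_rot: [0.75, -0.661, -0.012, -0.009]
contact_force: [0.1, 0.4, -0.6]
gripper_width: 11.7
```

Emit:
send_rows(
  steps=[
    [[0,0,-0.6,0,0],[0,0,-1.5,0,0],[0,0,-2.5,0,0],[0,0,-2.5,0,0],[0,0,-2.5,0,0],[0,0,-2.5,0,0],[0,0,-1.5,0,0],[0,0,0,0,0]],
  ],
)

```text
clock: 12.6
position: [630.1, 158.9, 160.5]
ee_rot: [0.75, -0.661, -0.011, -0.01]
contact_force: [1.2, 0.0, -0.0]
gripper_width: 12.1
```

Run:
```python
from h import *
go([497.5-5.9,-194.6-1.1,150],10.3)
```

```text
pos [630.1 158.9 160.5] yaw -172.72 t 12.6 w 12.1 F [ 1.2  0.  -0. ]
1 rows; total [3.344e+01 1.823e+01 1.000e-02] turn -0.053
[np.float64(33.44), np.float64(18.23), np.float64(0.01), np.float64(-0.053)]
tool z [-0.003  0.031 -1.   ]
```

Emit:
send_rows(
  steps=[
    [[1.2,0.6,-0.1,-0.003,0],[1.75,0.95,-0.1,-0.003,0],[1.75,0.95,-0.1,-0.003,0],[1.75,0.95,-0.1,-0.003,0],[1.75,0.95,-0.1,-0.003,0],[1.75,0.95,-0.1,-0.003,0],[1.75,0.95,-0.1,-0.003,0],[1.75,0.95,-0.1,-0.003,0],[1.75,0.95,-0.1,-0.003,0],[1.75,0.95,-0.1,-0.003,0]],
  ],
)

```text
clock: 13.43
position: [553.1, -30.7, 157.7]
ee_rot: [0.762, -0.647, -0.016, -0.007]
contact_force: [0.4, -0.2, -0.0]
gripper_width: 12.0
```

Emit:
send_rows(
  steps=[
    [[1.75,0.95,-0.1,-0.003,0],[1.75,0.95,-0.1,-0.003,0],[1.75,0.95,-0.1,-0.003,0],[1.75,0.95,-0.1,-0.003,0],[1.75,0.95,-0.1,-0.003,0],[1.75,0.95,-0.1,-0.003,0],[1.75,0.95,-0.1,-0.003,0],[1.75,0.95,-0.1,-0.003,0],[1.2,0.6,0,0,0],[0,0,0,0,0]],
  ],
)

```text
clock: 14.27
position: [480.3, -207.8, 151.3]
ee_rot: [0.768, -0.64, -0.025, -0.001]
contact_force: [1.0, -0.4, -0.1]
gripper_width: 11.8
```

Run:
```python
from h import *
go([497.5-5.9,-194.6-1.1,50],10.3)
```

```text
pos [ 480.3 -207.8  151.3] yaw -169.63 t 14.27 w 11.8 F [ 1.  -0.4 -0.1]
1 rows; total [-0.58 -1.64 10.11] turn 0.001
[np.float64(-0.58), np.float64(-1.64), np.float64(10.11), np.float64(0.001)]
tool z [-0.038  0.034 -0.999]
```

Emit:
send_rows(
  steps=[
    [[-0.15,-0.35,1.5,0,0],[-0.15,-0.35,1.8,0,0],[-0.1,-0.3,1.8,0,0],[-0.1,-0.3,1.8,0,0],[-0.1,-0.3,1.8,0,0],[0,0,0.8,0,0],[0,0,0,0,0]],
  ],
)

```text
clock: 14.85
position: [486.6, -195.4, 49.6]
ee_rot: [0.766, -0.642, -0.028, -0.0]
contact_force: [-0.4, 0.5, -0.6]
gripper_width: 11.8
```

Run:
```python
from h import *
go([491.6,-195.7,24.5],10.3)
```

```text
pos [ 486.6 -195.4   49.6] yaw -169.87 t 14.85 w 11.8 F [-0.4  0.5 -0.6]
1 rows; total [ 0.22 -0.58  2.48] turn -0.003
[np.float64(0.22), np.float64(-0.58), np.float64(2.48), np.float64(-0.003)]
tool z [-0.042  0.036 -0.998]
```

Emit:
send_rows(
  steps=[
    [[0.1,-0.35,0.6,0,0],[0.1,-0.3,0.6,0,0],[0,0,0,0,0]],
  ],
)

```text
clock: 15.1
position: [493.4, -195.7, 37.1]
ee_rot: [0.767, -0.642, -0.027, -0.0]
contact_force: [0.0, 0.6, 0.4]
gripper_width: 11.6
```

Run:
```python
from h import *
go([491.6,-195.7,24.5],10.3)
```

```text
pos [ 493.4 -195.7   37.1] yaw -169.82 t 15.1 w 11.6 F [0.  0.6 0.4]
1 rows; total [0.03 0.13 1.27] turn -0.002
[np.float64(0.03), np.float64(0.13), np.float64(1.27), np.float64(-0.002)]
tool z [-0.041  0.035 -0.999]
```

Emit:
send_rows(
  steps=[
    [[0,0.1,0.5,0,0],[0,0,0.45,0,0],[0,0,0.25,0,0],[0,0,0,0,0]],
  ],
)

```text
clock: 15.43
position: [493.3, -195.8, 25.7]
ee_rot: [0.767, -0.642, -0.026, -0.001]
contact_force: [-0.3, -0.7, 0.1]
gripper_width: 12.1
```

Emit:
send_rows(
  steps=[
    [[0,0,0.15,0,0],[0,0,0,0,0.25],[0,0,0,0,0.3],[0,0,-0.2,0,0.45],[0,0,-0.8,0,0.45],[0,0,-1.5,0,0.45],[0,0,-2.5,0,0.45],[0,0,-2.5,0,0.45],[0,0,-2.5,0,0.45],[0,0,-2.0,0,0.45]],
  ],
)

```text
clock: 16.27
position: [495.0, -200.0, 148.1]
ee_rot: [0.766, -0.642, -0.029, 0.001]
contact_force: [0.1, -0.7, 0.5]
gripper_width: 38.6
```

Run:
```python
from chk import *
look("scene")
go([592.3,318,150],6.5)
```

```text
scene [186. 143.] 58 med [ 510.8 -294.2   31.3] z5/50/95 [28.5 31.3 35.5]
scene [185. 149.] 58 med [ 520.9 -293.9   15.7] z5/50/95 [12.2 15.7 20.5]
scene [214. 150.] 61 med [ 493.5 -194.    31.6] z5/50/95 [28.  31.6 34.8]
scene [213. 155.] 60 med [ 503.5 -194.    15.9] z5/50/95 [12.5 15.9 19.9]
scene [178. 159.] 85 med [ 575.7 -281.3   32. ] z5/50/95 [28.2 32.  34.7]
scene [178. 164.] 86 med [ 586.  -282.6   16.2] z5/50/95 [11.8 16.2 20. ]
scene [348. 237.] 122 med [592.1 317.3  21. ] z5/50/95 [18.1 21.  24.1]
scene [347. 243.] 91 med [602.2 319.5   5.6] z5/50/95 [1.1 5.6 9.5]
scene bar33 [178. 159.] centre [ 576.6 -281.5] size [13.2 84.7] x-axis ang 9.44
scene bar33 [214. 150.] centre [ 494.4 -192.5] size [13.3 60.6] x-axis ang 10.72
scene bar33 [186. 143.] centre [ 511.6 -293.7] size [13.1 60.6] x-axis ang 10.7
pos [ 497.7 -200.9  152.5] yaw -169.79 t 16.32 w 38.8 F [ 1.2 -0.2  2.9]
1 rows; total [-49.36 -18.5    1.6 ] turn 0.065
[np.float64(-49.36), np.float64(-18.5), np.float64(1.6), np.float64(0.065)]
tool z [-0.038  0.033 -0.999]
```

Both short combs are seated at the same height as the twin. Now the long comb.

Emit:
send_rows(
  steps=[
    [[-2.2,-0.85,0.1,0.003,0.5],[-2.2,-0.85,0.1,0.003,0.5],[-2.2,-0.85,0.1,0.003,0.5],[-2.2,-0.85,0.1,0.003,0.5],[-2.2,-0.85,0.1,0.003,0.5],[-2.2,-0.85,0.1,0.003,0.5],[-2.2,-0.85,0.1,0.003,0.5],[-2.2,-0.85,0.1,0.003,0.5],[-2.2,-0.85,0.1,0.003,0.5],[-2.2,-0.85,0.1,0.003,0.5]],
  ],
)

```text
clock: 17.15
position: [549.9, 35.5, 161.2]
ee_rot: [0.754, -0.656, -0.017, -0.007]
contact_force: [0.4, -0.1, -1.0]
gripper_width: 42.8
```

Emit:
send_rows(
  steps=[
    [[-2.2,-0.85,0.1,0.003,0.5],[-2.2,-0.85,0.1,0.003,0.5],[-2.2,-0.85,0.1,0.003,0.5],[-2.2,-0.85,0.1,0.003,0.5],[-2.2,-0.85,0.1,0.003,0.5],[-2.2,-0.85,0.1,0.003,0.5],[-2.2,-0.85,0.1,0.003,0.5],[-2.2,-0.85,0.1,0.003,0.5],[-2.2,-0.85,0.1,0.003,0.5],[-2.2,-0.85,0.1,0.003,0.5]],
  ],
)

```text
clock: 17.98
position: [607.7, 276.6, 166.0]
ee_rot: [0.744, -0.668, -0.016, -0.01]
contact_force: [-0.9, 0.5, -0.2]
gripper_width: 42.7
```

Emit:
send_rows(
  steps=[
    [[-2.2,-0.85,0.1,0.003,0.5],[-2.2,-0.6,0.1,0.003,0.5],[-1.0,-0.3,0,0,0.5],[0,0,0,0,0.5]],
  ],
)

```text
clock: 18.32
position: [620.0, 339.0, 167.4]
ee_rot: [0.743, -0.668, -0.016, -0.011]
contact_force: [0.0, -0.5, 0.6]
gripper_width: 42.6
```

Run:
```python
from h import *
go([592.3,318,55],6.5)
```

```text
pos [620.  339.  167.4] yaw -173.91 t 18.32 w 42.6 F [ 0.  -0.5  0.6]
1 rows; total [ 2.22  2.93 11.18] turn -0.007
[np.float64(2.22), np.float64(2.93), np.float64(11.18), np.float64(-0.007)]
tool z [-0.008  0.038 -0.999]
```

Emit:
send_rows(
  steps=[
    [[0.5,0.6,1.6,-0.003,0.5],[0.5,0.6,1.8,-0.003,0.5],[0.4,0.6,1.8,0,0.5],[0.4,0.5,1.8,0,0.5],[0.4,0.5,1.8,0,0.5],[0,0,1.5,0,0.5],[0,0,0.5,0,0.5],[0,0,0,0,0.5]],
  ],
)

```text
clock: 18.98
position: [592.5, 310.2, 60.0]
ee_rot: [0.745, -0.667, -0.015, -0.013]
contact_force: [-0.1, -0.9, 0.5]
gripper_width: 42.8
```

Run:
```python
from h import *
go([592.3,318,13],6.5)
```

```text
pos [592.5 310.2  60. ] yaw -173.73 t 18.98 w 42.8 F [-0.1 -0.9  0.5]
1 rows; total [-0.59 -0.07  4.73] turn -0.004
[np.float64(-0.59), np.float64(-0.07), np.float64(4.73), np.float64(-0.004)]
tool z [-0.005  0.039 -0.999]
```

Emit:
send_rows(
  steps=[
    [[-0.4,0,1.0,0,0.5],[-0.3,0,1.0,0,0.5],[0,0,0,0,0.5]],
  ],
)

```text
clock: 19.23
position: [593.1, 318.0, 41.7]
ee_rot: [0.744, -0.668, -0.014, -0.015]
contact_force: [-0.0, -0.2, 0.0]
gripper_width: 42.5
```

Run:
```python
from h import *
go([592.3,318,13],6.5)
```

```text
pos [593.1 318.   41.7] yaw -173.81 t 19.23 w 42.5 F [-0.  -0.2  0. ]
1 rows; total [0.11 0.09 2.87] turn -0.005
[np.float64(0.11), np.float64(0.09), np.float64(2.87), np.float64(-0.005)]
tool z [-0.001  0.042 -0.999]
```

Emit:
send_rows(
  steps=[
    [[0.1,0.1,1.1,0,0.5],[0,0,1.0,0,0.5],[0,0,0.8,0,0.5],[0,0,0.1,0,0.5],[0,0,0,0,0.3],[0,0,0,0,0],[0,0,0,0,0],[0,0,0,0,0]],
  ],
)

```text
clock: 19.9
position: [593.1, 319.6, 9.4]
ee_rot: [0.745, -0.667, -0.014, -0.016]
contact_force: [0.3, -1.4, 0.9]
gripper_width: 12.2
```

Emit:
send_rows(
  steps=[
    [[0,0,-0.6,0,0],[0,0,-1.5,0,0],[0,0,-2.5,0,0],[0,0,-2.5,0,0],[0,0,-2.5,0,0],[0,0,-2.5,0,0],[0,0,-1.5,0,0],[0,0,0,0,0]],
  ],
)

```text
clock: 20.57
position: [593.0, 312.7, 154.5]
ee_rot: [0.744, -0.667, -0.014, -0.016]
contact_force: [0.3, 1.0, 0.1]
gripper_width: 12.0
```

Run:
```python
from h import *
go([562.7-5.9,-182.7-1.1,150],10.3)
```

```text
pos [593.  312.7 154.5] yaw -173.75 t 20.57 w 12.0 F [0.3 1.  0.1]
1 rows; total [48.94  9.   -1.65] turn -0.071
[np.float64(48.94), np.float64(9.0), np.float64(-1.65), np.float64(-0.071)]
tool z [ 0.001  0.042 -0.999]
```

Emit:
send_rows(
  steps=[
    [[1.4,0.25,-0.12,-0.003,0],[2.2,0.4,-0.12,-0.003,0],[2.2,0.4,-0.12,-0.003,0],[2.2,0.4,-0.12,-0.003,0],[2.2,0.4,-0.12,-0.003,0],[2.2,0.4,-0.12,-0.003,0],[2.2,0.4,-0.12,-0.003,0],[2.2,0.4,-0.12,-0.003,0],[2.2,0.4,-0.12,-0.003,0],[2.2,0.4,-0.12,-0.003,0]],
  ],
)

```text
clock: 21.4
position: [573.1, 85.8, 149.2]
ee_rot: [0.756, -0.654, -0.017, -0.012]
contact_force: [0.6, 0.2, 0.3]
gripper_width: 12.4
```

Emit:
send_rows(
  steps=[
    [[2.2,0.4,-0.12,-0.003,0],[2.2,0.4,-0.12,-0.003,0],[2.2,0.4,-0.12,-0.003,0],[2.2,0.4,-0.12,-0.003,0],[2.2,0.4,-0.12,-0.003,0],[2.2,0.4,-0.12,-0.003,0],[2.2,0.4,-0.12,-0.003,0],[2.2,0.4,-0.12,-0.003,0],[2.2,0.4,-0.12,-0.003,0],[2.2,0.4,-0.12,-0.003,0]],
  ],
)

```text
clock: 22.23
position: [553.6, -154.9, 141.0]
ee_rot: [0.765, -0.644, -0.026, -0.004]
contact_force: [1.4, 0.4, 0.4]
gripper_width: 12.5
```

Emit:
send_rows(
  steps=[
    [[2.0,0.3,-0.1,-0.003,0],[1.0,0.2,0,0,0],[0,0,0,0,0],[0,0,0,0,0]],
  ],
)

```text
clock: 22.57
position: [548.7, -191.3, 136.4]
ee_rot: [0.763, -0.645, -0.03, -0.002]
contact_force: [-0.1, 0.7, -0.3]
gripper_width: 12.4
```

Run:
```python
from h import *
go([556.8,-183.8,60],10.3)
```

```text
pos [ 548.7 -191.3  136.4] yaw -170.39 t 22.57 w 12.4 F [-0.1  0.7 -0.3]
1 rows; total [-0.24 -1.19  7.62] turn -0.012
[np.float64(-0.24), np.float64(-1.19), np.float64(7.62), np.float64(-0.012)]
tool z [-0.042  0.042 -0.998]
```

Emit:
send_rows(
  steps=[
    [[-0.1,-0.3,1.5,-0.005,0],[-0.1,-0.3,1.6,-0.005,0],[0,-0.3,1.6,0,0],[0,-0.3,1.6,0,0],[0,0,1.3,0,0],[0,0,0.4,0,0],[0,0,0,0,0]],
  ],
)

```text
clock: 23.15
position: [556.5, -176.7, 53.0]
ee_rot: [0.769, -0.639, -0.03, -0.003]
contact_force: [0.1, -0.5, 0.5]
gripper_width: 12.3
```

Run:
```python
from h import *
go([556.8,-183.8,20],10.3)
```

```text
pos [ 556.5 -176.7   53. ] yaw -169.43 t 23.15 w 12.3 F [ 0.1 -0.5  0.5]
1 rows; total [ 0.87 -0.01  3.27] turn 0.005
[np.float64(0.87), np.float64(-0.01), np.float64(3.27), np.float64(0.005)]
tool z [-0.042  0.043 -0.998]
```

Emit:
send_rows(
  steps=[
    [[0.35,-0.05,0.7,0.005,0],[0.3,0,0.6,0,0],[0,0,0,0,0]],
  ],
)

```text
clock: 23.4
position: [558.8, -181.3, 40.2]
ee_rot: [0.768, -0.64, -0.029, -0.004]
contact_force: [0.5, -0.4, -0.8]
gripper_width: 12.2
```

Run:
```python
from h import *
go([556.8,-182.5,20],10.3)
```

```text
pos [ 558.8 -181.3   40.2] yaw -169.58 t 23.4 w 12.2 F [ 0.5 -0.4 -0.8]
1 rows; total [0.18 0.15 2.02] turn 0.002
[np.float64(0.18), np.float64(0.15), np.float64(2.02), np.float64(0.002)]
tool z [-0.04   0.042 -0.998]
```

Emit:
send_rows(
  steps=[
    [[0.2,0.15,0.7,0,0],[0,0,0.6,0,0],[0,0,0.4,0,0],[0,0,0,0,0]],
  ],
)

```text
clock: 23.73
position: [557.6, -183.7, 22.7]
ee_rot: [0.768, -0.64, -0.028, -0.004]
contact_force: [0.8, 0.3, 0.3]
gripper_width: 12.1
```

Emit:
send_rows(
  steps=[
    [[0,0,0.2,0,0],[0,0,0.1,0,0],[0,0,0,0,0]],
  ],
)

```text
clock: 23.98
position: [557.5, -183.8, 19.5]
ee_rot: [0.767, -0.64, -0.028, -0.004]
contact_force: [-0.8, 0.3, -0.2]
gripper_width: 12.5
```

Emit:
send_rows(
  steps=[
    [[0,0,0,0,0.25],[0,0,0,0,0.3],[0,0,-0.2,0,0.45],[0,0,-0.8,0,0.45],[0,0,-1.5,0,0.45],[0,0,-2.5,0,0.45],[0,0,-2.5,0,0.45],[0,0,-2.5,0,0.45],[0,0,-2.0,0,0.45],[0,0,0,0,0.45]],
  ],
)

```text
clock: 24.82
position: [562.3, -189.5, 148.5]
ee_rot: [0.768, -0.64, -0.027, -0.004]
contact_force: [0.3, 0.3, 1.1]
gripper_width: 38.5
```

Run:
```python
from chk import *
im=look("scene"); cv2.imwrite("pics/s3.png",cv2.resize(im[120:220,130:260],None,fx=5,fy=5,interpolation=cv2.INTER_CUBIC))
go([616,-42,110],10)
```

```text
scene [185. 149.] 57 med [ 520.9 -293.3   15.6] z5/50/95 [11.6 15.6 20.7]
scene [214. 150.] 61 med [ 494.3 -193.8   32.5] z5/50/95 [28.  32.5 36. ]
scene [213. 155.] 59 med [ 504.5 -194.6   16.3] z5/50/95 [10.7 16.3 19.4]
scene [178. 159.] 85 med [ 576.5 -281.6   31.6] z5/50/95 [28.9 31.6 35.2]
scene [178. 164.] 85 med [ 586.2 -281.6   15.8] z5/50/95 [10.4 15.8 19.7]
scene [207. 165.] 90 med [ 558.  -184.2   31.3] z5/50/95 [27.5 31.3 34.7]
scene [206. 171.] 89 med [ 569.4 -183.2   15.8] z5/50/95 [11.3 15.8 19.8]
scene bar33 [207. 165.] centre [ 559.2 -183. ] size [13.1 84. ] x-axis ang 9.54
scene bar33 [178. 159.] centre [ 576.6 -281.5] size [13.2 84.7] x-axis ang 9.44
scene bar33 [214. 150.] centre [ 494.4 -192.5] size [13.3 60.6] x-axis ang 10.72
pos [ 561.5 -189.2  146.8] yaw -169.63 t 24.87 w 38.5 F [-0.6 -0.   0.6]
1 rows; total [-13.32  -8.12   4.08] turn 0.006
[np.float64(-13.32), np.float64(-8.12), np.float64(4.08), np.float64(0.006)]
tool z [-0.038  0.041 -0.998]
```

View pics/s3.png

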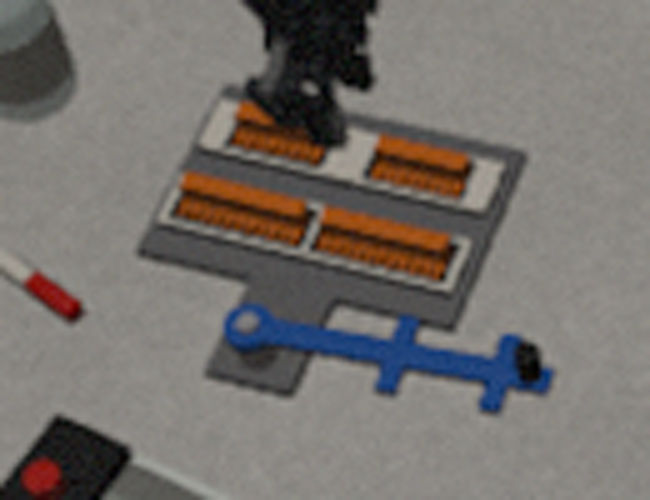

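All four combs lie flat in their pockets (bars at z≈33) with the keeper still aside. Now I'll fix the knob and pivot positions more accurately.

Run:
```python
from chk import *
for n in("scene","side","wrist"):
    s=arm.read_state(); im,d=optics.get_image(n); C=cal(n,s); P=cloud(d,C); hsv=cv2.cvtColor(im,cv2.COLOR_BGR2HSV)
    q=(np.hypot(P[...,0]-618,P[...,1]+40)<35)&(P[...,2]>54)&(P[...,2]<85)&(hsv[...,2]<60)
    t=q&(P[...,2]>68)
    if q.sum()>4:
        uv=np.argwhere(q)[:,::-1]; print(n,q.sum(),"all",P[q].mean(0).round(1),np.ptp(P[q],0).round(), "top",t.sum(),P[t].mean(0).round(1) if t.any() else "", "px",uv.mean(0).round(1), "px ray@62",ray(uv.mean(0),61,C)[0].round(1))
    B=(cv2.inRange(hsv,(100,150,50),(125,255,255))>0)&(np.hypot(P[...,0]-664,P[...,1]+214)<190)&(P[...,2]>30)&(P[...,2]<60)
    if B.sum()>20:
        q=P[B]; r=np.hypot(q[:,0]-664.5,q[:,1]+214); a=q[(r>30)&(r<70)|(r>110)&(r<140)].mean(0); e=a-[664.5,-214,0]; print(n,"blue dir",np.degrees(np.arctan2(e[1],e[0])).round(1), "ring",q[r<22].mean(0).round(1))
print(np.round(arm.read_state()["joints"],2))
```

```text
scene 28 all [625.9 -37.   69. ] [13. 14. 21.] top 20 [624.6 -37.4  72.3] px [235.2 191.9] px ray@62 [621.7 -39.9  61. ]
scene blue dir 101.9 ring [ 667.9 -209.7   44.6]
side blue dir 100.6 ring [ 666.3 -213.8   47. ]
wrist 18 all [618.6 -35.3  74.9] [6. 5. 3.] top 18 [618.6 -35.3  74.9] px [162.2 331.9] px ray@62 [621.2 -19.3  61. ]
wrist blue dir 103.7 ring [ 665.1 -212.6   46.8]
[-0.07  0.43 -0.14 -0.05 -1.05  0.28]
```

Emit:
send_rows(
  steps=[
    [[-1.9,-1.2,0.2,0,0.5],[-1.9,-1.2,0.2,0,0.5],[-1.9,-1.2,0.2,0,0.5],[-1.9,-1.2,0.2,0,0.5],[-1.9,-1.2,0.3,0,0.5],[-1.9,-1.2,0.3,-0.02,0.5],[-1.4,-0.9,0.3,-0.02,0.5],[0,0,0,-0.02,0.5],[0,0,0,0,0.5]],
  ],
)

```text
clock: 25.77
position: [607.9, -41.9, 112.6]
ee_rot: [0.785, -0.618, -0.043, 0.007]
contact_force: [-0.7, -0.0, 0.0]
gripper_width: 42.8
```

Run:
```python
from h import *
go([621,-36,56],14.3)
```

```text
pos [607.9 -41.9 112.6] yaw -166.28 t 25.77 w 42.8 F [-0.7 -0.   0. ]
1 rows; total [ 0.07 -1.78  5.56] turn -0.01
[np.float64(0.07), np.float64(-1.78), np.float64(5.56), np.float64(-0.01)]
tool z [-0.077  0.043 -0.996]
```

Emit:
send_rows(
  steps=[
    [[0,-0.9,0.7,0,0.5],[0,-0.9,0.7,0,0.5],[0,0,0,0,0.5]],
  ],
)

```text
clock: 26.02
position: [623.8, -38.1, 94.3]
ee_rot: [0.784, -0.619, -0.045, 0.008]
contact_force: [-0.1, 0.2, -0.7]
gripper_width: 42.8
```

Run:
```python
from h import *
go([621,-36,57],14.3)
im,d=optics.get_image("wrist"); cv2.imwrite("pics/w5.png",im)
```

```text
pos [623.8 -38.1  94.3] yaw -166.41 t 26.02 w 42.8 F [-0.1  0.2 -0.7]
1 rows; total [-0.05 -0.04  3.74] turn -0.012
[np.float64(-0.05), np.float64(-0.04), np.float64(3.74), np.float64(-0.012)]
tool z [-0.081  0.042 -0.996]
```

View pics/w5.png

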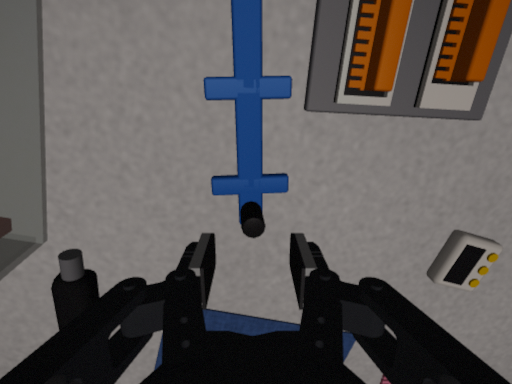

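The knob (253,218) is centred between the fingers. Descending over it and closing to a loose cage.

Emit:
send_rows(
  steps=[
    [[0,0,1.3,-0.005,0.5],[0,0,1.3,-0.005,0.5],[0,0,0.9,0,0.5],[0,0,0,0,0.3],[0,0,0,0,0.27],[0,0,0,0,0.27]],
  ],
)

```text
clock: 26.57
position: [621.0, -40.4, 58.9]
ee_rot: [0.786, -0.617, -0.045, 0.008]
contact_force: [-0.7, 0.4, 0.1]
gripper_width: 22.8
```

```bash
cat > arc.py <<'E'
from h import *
import sys
piv=np.array([666.,-213.]); r=182.
def arcplan(n,dth):
    s=arm.read_state(); p=np.array(s["position"]); v=p[:2]-piv; M=R.from_quat(s["ee_rot"]).as_matrix()
    th0=np.arctan2(v[1],v[0]); print("pos",p.round(1),"r",np.hypot(*v).round(1),"keeper~",round(np.pi+np.radians(10.3)-th0,3),"yaw-tangent",round((yaw(s)-np.degrees(th0))%180-90,1),"F",np.round(s["contact_force"],1),"w",round(s["gripper_width"],1),"t",s["clock"],"z",M[:,2].round(3))
    tz=56
    for i in range(n):
        a=th0+dth*i; b=th0+dth*(i+1)
        ri=np.hypot(*v)+(r-np.hypot(*v))*np.array([i,i+1])/n
        d=np.r_[piv+ri[1]*np.r_[np.cos(b),np.sin(b)]-piv-ri[0]*np.r_[np.cos(a),np.sin(a)],(tz-p[2])/n]
        Mi=R.from_euler("z",dth*i).as_matrix()@M
        print((Mi.T@d/10).round(2),round(-dth,3))
arcplan(int(sys.argv[1]),float(sys.argv[2]))
E
python3 arc.py 9 0.08
```

```text
pos [621.  -40.4  58.9] r 178.3 keeper~ 1.495 yaw-tangent -0.8 F [-0.7  0.4  0.1] w 22.8 t 26.5667 z [-0.08   0.042 -0.996]
[0.04 1.42 0.13] -0.08
[0.04 1.43 0.13] -0.08
[0.04 1.43 0.13] -0.08
[0.04 1.43 0.13] -0.08
[0.04 1.44 0.13] -0.08
[0.04 1.44 0.13] -0.08
[0.04 1.44 0.13] -0.08
[0.04 1.45 0.13] -0.08
[0.04 1.45 0.13] -0.08
```

Emit:
send_rows(
  steps=[
    [[0,1.4,0.1,-0.08,0.27],[0,1.4,0.1,-0.08,0.27],[0.04,1.4,0.1,-0.08,0.27],[0.04,1.4,0.1,-0.08,0.27],[0.04,1.4,0.1,-0.08,0.27]],
  ],
)

```text
clock: 26.98
position: [561.6, -68.7, 61.5]
ee_rot: [0.897, -0.439, -0.04, -0.004]
contact_force: [0.9, -1.3, -0.3]
gripper_width: 23.3
```

```bash
python3 arc.py 6 0.08
```

```text
pos [561.6 -68.7  61.5] r 178.1 keeper~ 1.124 yaw-tangent 2.0 F [ 0.9 -1.3 -0.3] w 23.3 t 26.9833 z [-0.067  0.042 -0.997]
[-0.05  1.42  0.13] -0.08
[-0.05  1.43  0.13] -0.08
[-0.05  1.43  0.13] -0.08
[-0.05  1.44  0.13] -0.08
[-0.05  1.45  0.13] -0.08
[-0.05  1.45  0.13] -0.08
```

Tracking well. Continuing round the arc.

Emit:
send_rows(
  steps=[
    [[-0.05,1.4,0.2,-0.08,0.27],[-0.05,1.4,0.2,-0.08,0.27],[-0.05,1.4,0.2,-0.08,0.27],[-0.05,1.4,0.2,-0.07,0.27],[-0.05,1.4,0.2,-0.07,0.27]],
  ],
)

```text
clock: 27.4
position: [514.0, -119.2, 58.4]
ee_rot: [0.967, -0.251, -0.031, -0.014]
contact_force: [1.6, -0.3, -0.9]
gripper_width: 22.9
```

```bash
python3 arc.py 6 0.08
```

```text
pos [ 514.  -119.2   58.4] r 178.7 keeper~ 0.733 yaw-tangent 2.6 F [ 1.6 -0.3 -0.9] w 22.9 t 27.4 z [-0.053  0.042 -0.998]
[-0.06  1.43  0.03] -0.08
[-0.06  1.44  0.03] -0.08
[-0.06  1.44  0.03] -0.08
[-0.06  1.44  0.03] -0.08
[-0.06  1.45  0.03] -0.08
[-0.06  1.45  0.03] -0.08
```

Emit:
send_rows(
  steps=[
    [[-0.05,1.4,0.1,-0.08,0.27],[-0.05,1.4,0.1,-0.08,0.27],[-0.05,1.4,0.1,-0.08,0.27],[-0.05,1.4,0.1,-0.07,0.27],[-0.05,1.4,0.1,-0.07,0.27],[-0.05,1.4,0.1,-0.07,0.27]],
  ],
)

```text
clock: 27.9
position: [487.5, -200.8, 57.1]
ee_rot: [0.999, -0.016, -0.02, -0.02]
contact_force: [0.3, -0.1, 0.1]
gripper_width: 22.9
```

```bash
python3 arc.py 3 0.08
```

```text
pos [ 487.5 -200.8   57.1] r 178.9 keeper~ 0.248 yaw-tangent 2.0 F [ 0.3 -0.1  0.1] w 22.9 t 27.9 z [-0.04   0.041 -0.998]
[-0.1   1.44 -0.02] -0.08
[-0.1   1.44 -0.02] -0.08
[-0.1   1.45 -0.02] -0.08
```

Emit:
send_rows(
  steps=[
    [[-0.08,1.2,0,-0.06,0.27],[-0.08,1.1,0,-0.06,0.27],[-0.05,1.0,0,-0.05,0.27],[-0.05,0.7,0,-0.03,0.27],[0,0.5,0,-0.02,0.27],[0,0.3,0,0,0.27]],
  ],
)

```text
clock: 28.4
position: [489.3, -251.6, 59.9]
ee_rot: [0.995, 0.097, -0.014, -0.023]
contact_force: [1.1, 20.9, 1.0]
gripper_width: 23.2
```

```bash
python3 arc.py 1 0.02
```

```text
pos [ 489.3 -251.6   59.9] r 180.8 keeper~ 6.248 yaw-tangent -1.2 F [ 1.1 20.9  1. ] w 23.2 t 28.4 z [-0.032  0.044 -0.999]
[-0.1   0.38  0.37] -0.02
```

It's on the stop (21 N). Backing off a little, opening and lifting clear.

Emit:
send_rows(
  steps=[
    [[0,-0.3,0,0,0.3],[0,0,0,0,0.45],[0,0,0,0,0.45],[0,0,-0.8,0,0.45],[0,0,-1.5,0,0.45],[0,0,-2.5,0,0.45],[0,0,-3,0,0.45],[0,0,-3,0,0.45],[0,0,-3,0,0.45],[0,0,-2,0,0.45]],
  ],
)

```text
clock: 29.23
position: [492.0, -256.4, 226.6]
ee_rot: [0.995, 0.097, -0.016, -0.023]
contact_force: [0.7, -0.7, 0.7]
gripper_width: 38.8
```

Emit:
send_rows(
  steps=[
    [[-2,-2,-1,0,0.45],[-3,-2.5,-1,0,0.45],[-3,-2.5,-1,0,0.45],[-3,-2.5,-1,0,0.45],[-2,-2,0,0,0.45],[-1,0,0,0,0.45],[0,0,0,0,0.45],[0,0,0,0,0.45]],
  ],
)

```text
clock: 29.9
position: [330.9, -173.3, 289.5]
ee_rot: [0.995, 0.097, -0.003, -0.016]
contact_force: [0.2, 0.1, -0.5]
gripper_width: 38.5
```

Run:
```python
from chk import *
go([489,-160,200],10)
n="scene"; im=look(n)
cv2.imwrite("pics/s4.png",cv2.resize(im[110:220,120:280],None,fx=4.8,fy=4.8,interpolation=cv2.INTER_CUBIC))
im,d=optics.get_image("scene"); C=cal(n); P=cloud(d,C); hsv=cv2.cvtColor(im,cv2.COLOR_BGR2HSV)
B=(cv2.inRange(hsv,(100,150,50),(125,255,255))>0)&(np.hypot(P[...,0]-666,P[...,1]+213)<200)&(P[...,2]>30)&(P[...,2]<70)
q=P[B]; r=np.hypot(q[:,0]-666,q[:,1]+213)
for lo,hi in((30,45),(75,105),(110,130),(150,200)):
    m=(r>lo)&(r<hi)
    if m.sum()>3: e=q[m].mean(0)-[666,-213,0]; print(lo,m.sum(),"dir",np.degrees(np.arctan2(e[1],e[0])).round(1),q[m].mean(0).round(1))
K=(np.hypot(P[...,0]-486,P[...,1]+246)<30)&(P[...,2]>54)&(P[...,2]<85)&(hsv[...,2]<60)
print("knob",K.sum(),P[K].mean(0).round(1) if K.any() else "")
```

```text
pos [ 330.9 -173.3  289.5] yaw -78.89 t 29.9 w 38.5 F [ 0.2  0.1 -0.5]
13 rows; total [15.8   2.04  8.84] turn -1.551
[np.float64(1.22), np.float64(0.16), np.float64(0.68), np.float64(-0.119)]
[np.float64(1.19), np.float64(0.3), np.float64(0.68), np.float64(-0.119)]
[np.float64(1.15), np.float64(0.44), np.float64(0.67), np.float64(-0.119)]
[np.float64(1.09), np.float64(0.57), np.float64(0.67), np.float64(-0.119)]
[np.float64(1.02), np.float64(0.7), np.float64(0.66), np.float64(-0.119)]
[np.float64(0.93), np.float64(0.81), np.float64(0.66), np.float64(-0.119)]
[np.float64(0.83), np.float64(0.92), np.float64(0.66), np.float64(-0.119)]
[np.float64(0.72), np.float64(1.01), np.float64(0.65), np.float64(-0.119)]
[np.float64(0.59), np.float64(1.09), np.float64(0.65), np.float64(-0.119)]
[np.float64(0.46), np.float64(1.15), np.float64(0.65), np.float64(-0.119)]
[np.float64(0.32), np.float64(1.2), np.float64(0.65), np.float64(-0.119)]
[np.float64(0.18), np.float64(1.23), np.float64(0.65), np.float64(-0.119)]
[np.float64(0.04), np.float64(1.24), np.float64(0.65), np.float64(-0.119)]
tool z [-0
[... 423 characters left out ...]
-288.5   16.1] z5/50/95 [10.8 16.1 19.7]
scene [209. 166.] 71 med [ 557.1 -174.2   32. ] z5/50/95 [28.2 32.  35.6]
scene [206. 171.] 82 med [ 568.7 -182.9   15.8] z5/50/95 [11.7 15.8 19.8]
scene bar33 [209. 166.] centre [ 557.9 -175.2] size [13.1 68.3] x-axis ang 9.54
scene bar33 [174. 158.] centre [ 578.5 -294.8] size [13. 58.] x-axis ang 8.54
scene bar33 [214. 150.] centre [ 494.5 -191.7] size [12.9 59.1] x-axis ang 10.72
scene bar33 [184. 143.] centre [ 513.5 -302.4] size [13.  42.8] x-axis ang 9.05
30 19 dir -167.7 [ 628.8 -221.1   45. ]
75 72 dir -168.2 [ 575.8 -231.9   45. ]
110 28 dir -168.7 [ 548.6 -236.5   44.7]
150 71 dir -168.8 [ 505.7 -244.7   44.8]
knob 26 [ 491.7 -245.4   66.2]
```

View pics/s4.png

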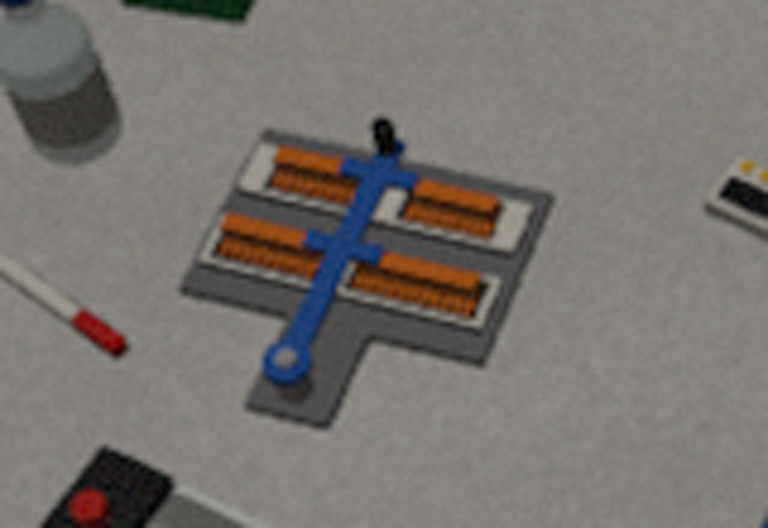

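The keeper lies across both rows (knob at (383,135) in the crop). Its measured direction of -168.7° is within 0.02 rad of home (-169.7°). The combs are flat below it and the arm is clear, so I'm handing in.

```bash
python3 -c "
from bench import job; print(job.job_done())"
```

```text
the job is handed in; nothing more can be done
None
```

The job is handed in: all three combs from the mat are in the rack and the keeper is closed over them, at about 30 s of the 72 s allowed. No verdict was reported.

- **Combs:** the two short combs are in the short row's pockets, and the long one is in the long row beside its twin. The last scene picture shows all four with their bar tops at about 32–33 mm, which is flat on the pocket floor.
- **Keeper:** I pushed it home until it met its stop with 21 N. The scene picture puts it about 0.02 rad from home, against the allowed 0.08.
- **Arm:** it stands clear, and the last force reading was about zero.
- **Other items:** I never aimed at or touched the bottle, tip box, pipette, tube rack, marker or timer, but I didn't measure whether any moved. The last picture shows only some of them.

**Readings that disagreed:**
- The finger opening read about 12 mm on the 14 mm bars, although every grasp held.
- The tool drifted up to 5° off vertical during the moves.
- After the keeper closed, the measured bar lengths and centres shifted, because its cross-bars hide part of each comb.

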